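Couple the chassis holder arm to the ball of the work stand

ROBOT

A 6-joint arm with a two-finger parallel gripper is mounted at the origin on the work surface. World frame = base frame: x ahead of the robot, y to its left, z up, the work surface at z = 0. Lengths are in m, angles in degrees, forces in N, time in s.
With the tool pointing down it reaches from about 0.3 to 0.75 m from the base axis. Payload 8.5 kg.
Tool frame: the origin (TCP) lies on the centre line of the jaws, within the pads' length; the fingertips stand 19 mm ahead of it and the grasp point (between the pads) is the TCP; z points along the fingers, x is the direction in which the jaws open and shut, and the axes are right-handed (so a half turn about z gives the same grasp; the last joint's range is limited). The gripper opens to 85 mm and grips with 20 to 120 N. Pads are 22 mm wide; open, the fingers measure 114 mm over their backs; the gripper's body (76 mm by 85 mm) begins 54 mm behind the grasp point. The pads swing forward as they close: fully open they stand 13 mm farther back than shut.
Start: joints at [-84.93, 21.807, 74.336, -0, 83.858, -12.336], TCP at [0.165, -0.525, 0.25] pointing down, gripper open.
Joint ranges: [-178.18, 178.18], [-50.72, 133.34], [12.68, 142.11], [-81.47, 261.47], [9.98, 163.14], [-165.26, 165.26]. Speed limits (degrees/s): [136.94, 136.94, 180, 180, 180, 180].

INTERFACE

Orientations are given as a 3x3 rotation matrix whose columns are the frame's x, y, z axes.
In Python, from rig import env, cams, order gives the robot as it stands.
- The arm moves only by the tool step_arm, never from a script. Its argument "steps" is a list of rows, each an object with "xyz": the shift along the tool's x, y, z normalised to -1 to 1, where 1 is 0.04 m, a list of three; "turn": the turn, a rotation vector about the tool's x, y, z normalised to -1 to 1, where 1 is 0.08 rad, a list of three; "gripper": the gripper command: -1 is shut, 1 is fully open, values between are in proportion. A call has 1 to 20 rows; each row shifts and turns the commanded pose from where the row before left it, along the tool's axes as they then stand; what a row does not reach is not made up. A row lasts 1/12 s, in which the tool goes at most 41.7 mm and 7.16 degrees, less where a joint would pass 70% of its speed; a pose out of reach is approached as far as the arm can. A call with a number of a shift or a turn outside -1 to 1 is refused whole. A call with a gripper value outside its range is refused whole. The fingers move at their own pace and stop on an object; "squeeze" is the grip in N (left out, the last holds). Time passes only in rows, so rows that do not move let the fingers close. It gives the time, the measured TCP pose, the force and the opening at its end, in the units of the state.
- env.observe(): the state, without advancing time (a new reading comes with each control period).
- cams.get_image(name): name is "scene" or "top" or "wrist"; returns (picture, depth): 384x512x3 uint8, red, green, blue; 384x512 float32, m along the optical axis (not along the pixel's ray), 0 where there is no reading.
- cams.camera_info(name): a dict with "fx", "fy", "cx", "cy" (pixels), "extrinsics" (4x4, takes a point from camera to world coordinates). Camera axes: x right, y down, z forward; pixel columns grow to the right and rows downward; lengths in m; the calibration is good to about 2 mm. The wrist camera is an equidistant fisheye: a pixel r from the principal point sees the ray r / f radians off the axis. A picture is of the moment at which its call begins: read the wrist's pose just before it. camera_info takes no time and is no camera call; for the wrist camera it gives the pose at the moment of the call.
- order.close_job(): hands the job in, once; it reports no verdict.
The state is a dict: "time_s": time; "q": joint angles; "qvel": joint speeds; "joint_efforts": joint torques, N m; "position": TCP position; "tool_rot": TCP orientation; "ft_force": force on the tool from outside, world axes, zero at the start; "wrist_torque": the same for the moment, N m; "grip_width": finger opening in m.
Only numpy, scipy, OpenCV 4.12 (cv2) and the standard library are available. Lean on these libraries where they do the work, as an engineer would, in place of code of your own. Each camera call takes 0.05 s, during which the arm holds its last target. There are 200 camera calls.

TASK

At the model-car pit table, raise the coupler handle right up on the holder arm that lies in its wooden cradle, carry the arm over to the work stand and push its socket gently but fully home onto the steel ball, with its tail lying on the stand's rubber rest. Then press the handle all the way down to its stop to lock it and let go, without forcing anything or disturbing the loose things nearby.

Things in the scene. Friction and masses are not known exactly. Their poses are not given: they have to be found in the camera images.
- holder: Holder arm (loose, 0.6 to 0.8 kg). Origin: where the ball's centre lies when fully seated, 8 mm above the head's underside and 8 mm below point head. x runs from head to tail, y across, z up. An 18 mm wide beam joins the head to a 100 mm wide tail crosspiece (166 to 194 mm along x). Centre of mass about 60 mm along x.
- head (a point): Centre of the square head block of the holder arm, the place to grip it: 46 x 46 x 32 mm, bare aluminium, flat sides. Axes as holder. The handle's hinge is 34 mm tailward, so a gripper on the head has room while the handle leans tailward.
- socket (a point): Same point and axes as holder. Round blind socket in the head's underside, 33 mm wide, 23 mm deep, 3 mm chamfer: 1.5 mm play round the ball. Two spring plungers in its +y and -y walls grip the ball over the last 12 mm, so the arm's own weight does not seat it: it takes a push of some 5 to 15 N besides, which eases off short of home, and then bottoms hard.
- tail (a point): Centre of the underside of the holder arm's tail crosspiece: 180 mm along x and 10 mm below point socket. Same axes.
- grip (a point): Centre of the handle's cross bar: a round dark steel bar, 14 mm thick, 38 mm long across the arm (along y), with ball-shaped ends, so it can be pinched by its ends and turns freely between the fingers. With the handle down it lies 120 mm along x and 20 mm above point socket, and about 16 mm above the beam (bar centre to beam top). Axes turn with the handle.
- hinge (a point): Hinge axis of the handle (along the arm's y): 34 mm along x and 12 mm above point socket. The cross bar is 86 mm from it (and 8 mm off the handle's own long axis).
- handle (a joint): Coupler handle angle in rad: 0 = fully down (locked), growing as the cross bar rises, stop at 0.95. Friction holds it where it is left; 2 to 5 N at the cross bar moves it. A pawl on it below the hinge swings under the ball as the handle comes down: below about 0.3 rad it blocks the socket's mouth, and it cannot go down unless the ball is home.
- mount (a point): Work stand (fixed to the table): a 30 mm steel ball on a thin telescopic post, which also carries the tail rest on a low bracket. This point lies on the post's axis at mid adjustment, 80 mm above the table; the post is clamped so that the ball's centre is up to 12 mm above or below it, another height each time (not measured). Axes: x towards the tail rest, z up.
- rest (a point): Where the centre of the top of the tail rest (a 30 x 70 mm rubber pad) is at mid adjustment: 180 mm along x and 10 mm below point mount. It rises and sinks with the ball, so the seated arm lies level with its tail on it.
- cradle_mid (a point): Plywood cradle (fixed) in which the arm lies at the start, level: point 45 mm above the table, 8 mm below where point socket is then (within 2 mm). The cradle is clear of the head's sides.
- spray: bystander: spray can, 52 mm wide, 160 mm tall, standing; origin at the centre of its base
- tyre: bystander: black rubber tyre, 64 mm wide, 26 mm high, lying flat; origin at the centre of its base
- driver: bystander: screwdriver, red handle, lying on the table
- crown: The solid 46 x 46 x 9 mm roof of the head, fixed to it; origin at the centre of its flat underside, 15 mm above point socket, where the top of the ball bottoms when the socket is fully home.
Things that resemble listed ones, but are neither listed nor needed, are in the scene too. What is shaped like the holder but orange is not meant.

How it is judged:
By the outcome, as a careful person would: the job done as asked, in the order asked, and still so for the second after the job is handed in, with the robot touching nothing.
It also fails if it takes over 72 s, if anything falls off the work surface, if the arm or the gripper's body presses on something with over 40 N, if the wrist force passes 120 N, or if a joint passes its speed limit or range.

## Working session

There is one attempt and no reset: what is moved stays moved. The work goes in short steps, Python scripts to look and compute and a tool call to move; the robot and the scene stay as the last step left them, time stands still between calls to the robot, and variables do not carry over. Pictures are saved under pics/ and viewed, about 8 in all and at most 12, crops included, and the job is handed in when it is done.

Besides the shell and the picture viewer there is one more tool, called after "Request:" in YAML: its name, and indented under it one key for each argument. step_arm: Moves the arm, as the interface text tells. Scaled input: -1 to 1 covers 0.04 m each way for a shift and 0.08 rad each way for a turn. Its arguments: {"type":"object","properties":{"steps":{"type":"array"},"squeeze":{"type":"number"}},"required":["steps"]}

```bash
ls; mkdir -p pics; cat > h.py <<'E'
import numpy as np, cv2
from rig import env, cams, order
def snap(n,tag):
    i=cams.camera_info(n); im,d=cams.get_image(n)
    cv2.imwrite(f'pics/{tag}.png',im[:,:,::-1]); np.savez(f'pics/{tag}.npz',im=im,d=d,E=i['extrinsics'],K=[i['fx'],i['fy'],i['cx'],i['cy']])
def ld(tag):
    z=np.load(f'pics/{tag}.npz'); return z['im'],z['d'],z['E'],z['K']
def pts(tag):
    im,d,E,K=ld(tag); v,u=np.mgrid[:d.shape[0],:d.shape[1]]
    P=np.stack([(u-K[2])/K[0]*d,(v-K[3])/K[1]*d,d],-1)@E[:3,:3].T+E[:3,3]
    P[d==0]=np.nan; return im,P
E
python3 - <<'E'
from h import *
np.set_printoptions(precision=4,suppress=True)
for n in('scene','top'):
    snap(n,n+'0'); print(n,ld(n+'0')[2],ld(n+'0')[3])
a=cv2.imread('pics/scene0.png');b=cv2.imread('pics/top0.png')
cv2.imwrite('pics/t0.png',cv2.resize(b,(800,600)));cv2.imwrite('pics/s0.png',cv2.resize(a,(800,600)))
print(env.observe())
E
```

```text
pics
scene [[-0.6977  0.533  -0.4787  1.1114]
 [ 0.7163  0.5079 -0.4785  0.6349]
 [-0.0119 -0.6767 -0.7362  0.9576]
 [ 0.      0.      0.      1.    ]] [425.844  425.844  250.3106 198.0695]
top [[-0.005  -0.9925  0.1222  0.4329]
 [-0.9999  0.0032 -0.0154  0.077 ]
 [ 0.0149 -0.1223 -0.9924  1.0603]
 [ 0.      0.      0.      1.    ]] [362.8282 362.8282 258.5768 194.3851]
{'time_s': 0.1, 'q': array([-84.9315,  21.8357,  74.3789,   0.0019,  83.8582, -12.3353]), 'qvel': array([ 0.0257, -0.1144, -0.1142,  0.0044, -0.0556,  0.0062]), 'joint_efforts': array([  0.0042, -44.9218, -23.1652,  -0.0002,   0.0037,  -0.    ]), 'position': array([ 0.1645, -0.5246,  0.2498]), 'tool_rot': array([[ 0.2991, -0.9542, -0.0001],
       [-0.9542, -0.2991,  0.0013],
       [-0.0012, -0.0003, -1.    ]]), 'ft_force': array([ 0.3483, -0.2223, -0.2212]), 'wrist_torque': array([-0.0326,  0.0414, -0.0235]), 'grip_width': 0.08536286684733191}
```

View pics/t0.png

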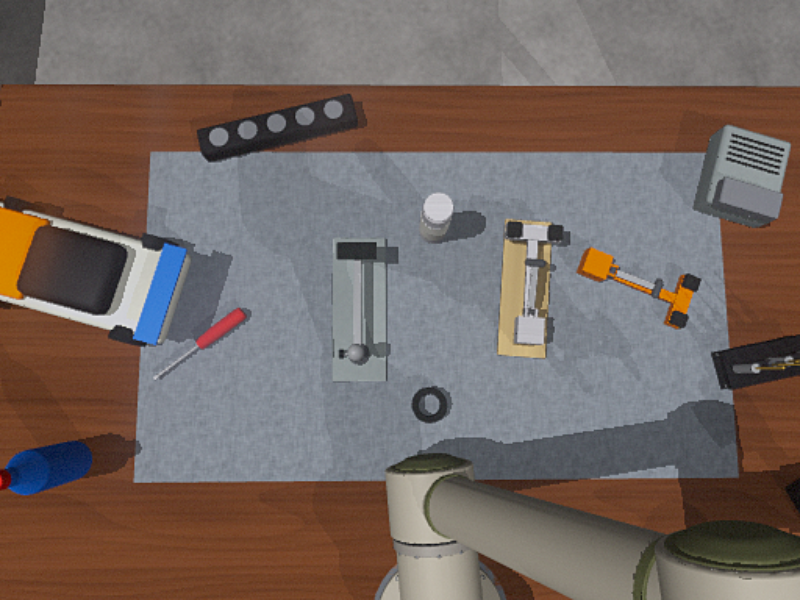

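View pics/s0.png

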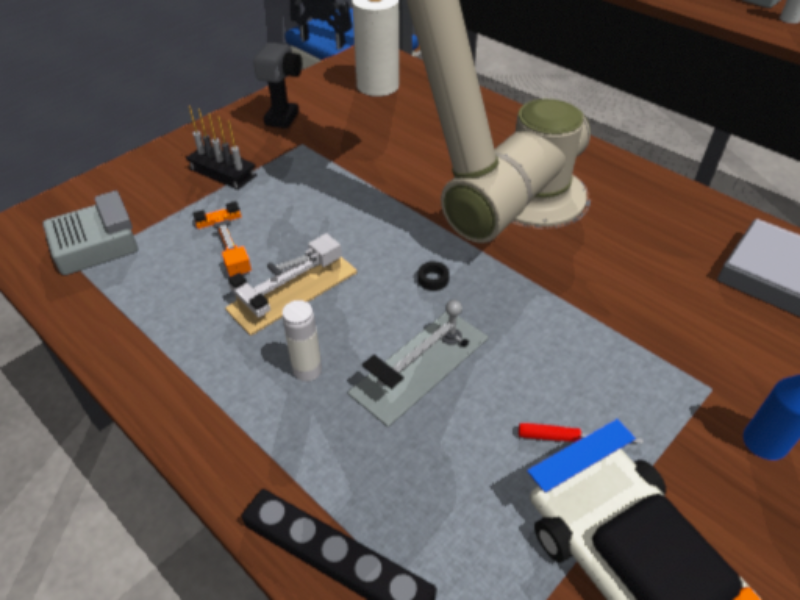

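The top picture shows two candidates for the holder. The aluminium one in the wooden cradle has its head at (530,330), bar at (537,265) and tail at (535,232). The orange lookalike is at (640,285) and isn't meant. The stand has its ball at (357,353) and its rest pad at (357,251).

```bash
python3 - <<'E'
from h import *
np.set_printoptions(precision=4,suppress=True)
for tag in('top0','scene0'):
    im,P=pts(tag); hsv=cv2.cvtColor(im,cv2.COLOR_RGB2HSV); S=hsv[...,1];V=hsv[...,2]
    x,y,z=P[...,0],P[...,1],P[...,2]
    def box(m,n,lab):
        q=P[m]; 
        if len(q)<8: print(tag,lab,len(q));return
        r=cv2.minAreaRect((q[:,:2]*1000).astype(np.float32))
        print(tag,lab,len(q),'med',np.median(q,0),'mid',(q.min(0)+q.max(0))/2,'rect',r)
    c0=P[211,339] if tag=='top0' else None
    reg=(x>.25)&(x<.62)
    A=reg&(y>-.17)&(y<-.02)
    print('cradle heights hist',np.histogram(z[A],bins=np.arange(0,.13,.01)))
    box(A&(z>.063)&(x<.45)&(S<60),0,'headtop')
    box(A&(z>.035)&(x>.45)&(S<60)&(V>120),0,'tail')
    box(A&(z>.06)&(x>.44),0,'bar?')
    B=reg&(y>.05)&(y<.28)
    print('stand hist',np.histogram(z[B],bins=np.arange(0,.13,.01)))
    box(B&(z>.07)&(x<.45),0,'ball top')
    box(B&(z>.05)&(x>.45)&(V<70),0,'rest')
    box(B&(z>.1)&(y<.1),0,'spray')
# colored crops
im=cv2.imread('pics/top0.png'); c=im[130:240,305:370]; d=im[140:250,205:265]
cv2.imwrite('pics/c1.png',np.hstack([cv2.resize(c,(355,600),interpolation=2),cv2.resize(d,(330,600),interpolation=2)]))
E
```

```text
cradle heights hist (array([4268,  365,    3,    2,   20,   95,   41,  313,   38,    1,    1,
          1]), array([0.  , 0.01, 0.02, 0.03, 0.04, 0.05, 0.06, 0.07, 0.08, 0.09, 0.1 ,
       0.11, 0.12]))
top0 headtop 6409 med [ 0.2831 -0.1085  0.5361] mid [ 0.284  -0.095   0.3907] rect ((278.26171875, -95.75926208496094), (60.11288070678711, 155.57366943359375), 8.062339782714844)
top0 tail 434 med [ 0.5295 -0.158   0.0757] mid [ 0.5528 -0.1522  0.065 ] rect ((552.8123168945312, -152.2956085205078), (35.47299575805664, 134.04827880859375), 89.88573455810547)
top0 bar? 392 med [ 0.524  -0.1579  0.0761] mid [ 0.5518 -0.1513  0.0737] rect ((552.5603637695312, -156.7503662109375), (37.52482986450195, 135.06796264648438), 85.27278137207031)
stand hist (array([7347,  404,   18,    0,   54,  182,    0,    0,    4,   69,   28,
          4]), array([0.  , 0.01, 0.02, 0.03, 0.04, 0.05, 0.06, 0.07, 0.08, 0.09, 0.1 ,
       0.11, 0.12]))
top0 ball top 413 med [0.2757 0.0685 0.1748] mid [0.2752 0.0726 0.1469] rect ((275.27508544921875, 72.6156997680664), (45.174190521240234, 50.38987731933594), 89
[... 820 characters left out ...]
 mid [ 0.5508 -0.1499  0.0751] rect ((550.7938842773438, -152.58091735839844), (38.958091735839844, 137.35873413085938), 87.16426849365234)
stand hist (array([5411,  309,   41,    6,   98,  175,   13,   13,   40,   75,   50,
         45]), array([0.  , 0.01, 0.02, 0.03, 0.04, 0.05, 0.06, 0.07, 0.08, 0.09, 0.1 ,
       0.11, 0.12]))
scene0 ball top 611 med [0.2811 0.0721 0.1507] mid [0.2752 0.0742 0.1349] rect ((274.98876953125, 73.82498168945312), (47.76999282836914, 50.37434005737305), 3.7524030208587646)
scene0 rest 0
scene0 spray 557 med [0.2809 0.0731 0.1541] mid [0.2752 0.0742 0.1493] rect ((274.98876953125, 73.82498168945312), (47.76999282836914, 50.37434005737305), 3.7524030208587646)
```

View pics/c1.png

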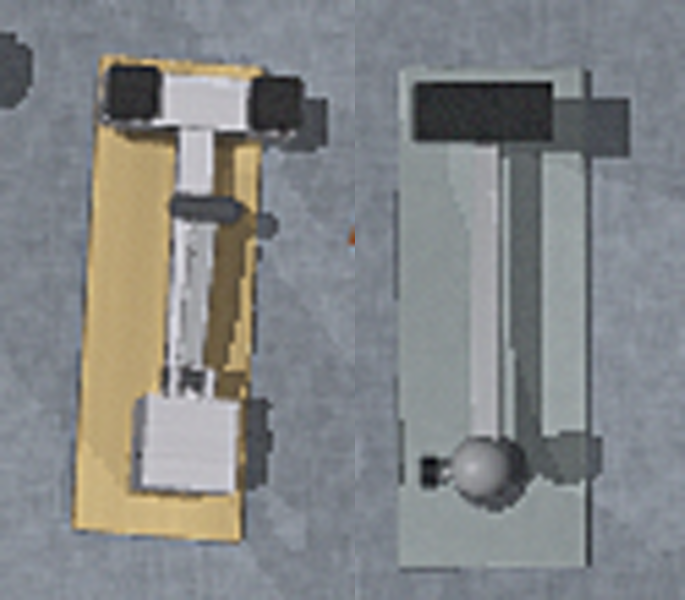

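The crop confirms it: a bare aluminium head with a dark cross bar, in plywood. The bar has shifted slightly left of the beam, so the handle may be partly raised. I'll measure in tight windows next.

```bash
cat > m.py <<'E'
from h import *
np.set_printoptions(precision=4,suppress=True)
for tag in('top0','scene0'):
    im,P=pts(tag); hsv=cv2.cvtColor(im,cv2.COLOR_RGB2HSV); S=hsv[...,1];V=hsv[...,2].astype(int)
    x,y,z=P[...,0],P[...,1],P[...,2]
    def box(m,lab):
        q=P[m]
        if len(q)<5: print(tag,lab,len(q));return
        r=cv2.minAreaRect((q[:,:2]*1000).astype(np.float32))
        print(tag,lab,len(q),'med',np.median(q,0),'mid',(q.min(0)+q.max(0))/2,'rect',np.round(np.hstack([*r[:2],r[2]]),1))
    A=(y<-.08)&(y>-.24)&(x>.33)&(x<.62)&(z<.14)
    box(A&(z>.062)&(x<.425),'headtop')
    box(A&(z>.05)&(x>.528),'tail+wheels')
    box(A&(z>.062)&(x>.46)&(x<.53),'bar')
    for a in np.arange(.34,.6,.02):
        m=A&(x>=a)&(x<a+.02)&(z>.045)
        if m.any(): print(round(a,2),m.sum(),'ymid',np.median(y[m]),'z',np.percentile(z[m],[10,50,90]))
    B=(y>.08)&(y<.24)&(x>.33)&(x<.62)&(z<.14)
    m=B&(z>.07)
    q=P[m]; box(m,'ball')
    s=np.linalg.lstsq(np.c_[2*q,np.ones(len(q))],(q**2).sum(1),rcond=None)[0]
    print('sphere',s[:3],np.sqrt(s[3]+s[:3]@s[:3]))
    from scipy.optimize import least_squares
    print('sph15',least_squares(lambda c:np.linalg.norm(q-c,axis=1)-.015,s[:3],loss='soft_l1',f_scale=.001).x)
    box(B&(z>.045)&(x>.46)&(V<80),'rest')
E
python3 m.py
```

```text
top0 headtop 0
top0 tail+wheels 277 med [ 0.5716 -0.1616  0.0722] mid [ 0.5744 -0.1601  0.069 ] rect [ 574.2 -160.1   37.6   94.9   84.3]
top0 bar 304 med [ 0.5076 -0.1572  0.0766] mid [ 0.5066 -0.1576  0.0717] rect [ 507.9 -157.7   46.8   46.1   85.2]
0.48 122 ymid -0.15659846691852558 z [0.0665 0.0761 0.0793]
0.5 133 ymid -0.154664271332992 z [0.0698 0.0767 0.079 ]
0.52 108 ymid -0.15734206091839487 z [0.0573 0.0757 0.0784]
0.54 56 ymid -0.1591439411753265 z [0.0561 0.0696 0.0729]
0.56 60 ymid -0.1596003476664703 z [0.0511 0.072  0.0763]
0.58 54 ymid -0.16157288811791873 z [0.0564 0.0756 0.0802]
top0 ball 99 med [0.4701 0.1456 0.0979] mid [0.4704 0.1464 0.0959] rect [470.4 146.4  26.9  26.6  90. ]
sphere [0.4705 0.1456 0.0894] 0.013745646308414565
sph15 [0.4706 0.1457 0.0876]
top0 rest 4
scene0 headtop 0
scene0 tail+wheels 276 med [ 0.5724 -0.1596  0.0612] mid [ 0.5738 -0.1557  0.07  ] rect [ 573.5 -155.6   41.7   94.    85.3]
scene0 bar 215 med [ 0.508  -0.1509  0.0759] mid [ 0.5057 -0.1562  0.0719] rect [ 505.5 -156.2   50.6   47.2   87.2]
0.48 91 ymid -0.1450351048215488 z [0.0547 0.0757 0.0788]
0.5 105 ymid -0.14235475816896181 z [0.0538 0.0756 0.0782]
0.52 110 ymid -0.1491403954971776 z [0.0529 0.0701 0.0769]
0.54 58 ymid -0.15527189100854644 z [0.0509 0.0602 0.0722]
0.56 60 ymid -0.1581809924936503 z [0.0506 0.0583 0.0751]
0.58 68 ymid -0.1599814610170292 z [0.0504 0.0577 0.0781]
scene0 ball 93 med [0.4728 0.1513 0.0954] mid [0.4713 0.1486 0.0879] rect [470.4 150.5  24.   25.9  66.6]
sphere [0.4679 0.1475 0.0881] 0.014170410391065546
sph15 [0.4668 0.1469 0.0873]
scene0 rest 7 med [0.4756 0.1512 0.0735] mid [0.4769 0.1505 0.0724] rect [476.9 150.4  11.7   3.1  35.3]
```

```bash
cat > m2.py <<'E'
from h import *
np.set_printoptions(precision=4,suppress=True)
for tag in('top0','scene0'):
    im,P=pts(tag); hsv=cv2.cvtColor(im,cv2.COLOR_RGB2HSV); S=hsv[...,1];V=hsv[...,2].astype(int)
    x,y,z=P[...,0],P[...,1],P[...,2]
    def box(m,lab):
        q=P[m]
        if len(q)<5: print(tag,lab,len(q));return
        r=cv2.minAreaRect((q[:,:2]*1000).astype(np.float32))
        print(tag,lab,len(q),'med',np.median(q,0),'mid',(q.min(0)+q.max(0))/2,'rect',np.round(np.hstack([*r[:2],r[2]]),1))
    A=(y<-.08)&(y>-.24)&(x>.47)&(x<.76)&(z<.14)
    box(A&(z>.071)&(x<.535),'headtop')
    box(A&(z>.045)&(x>.65),'tail+wheels')
    box(A&(z>.045)&(x>.65)&(V>120),'tail')
    box(A&(z>.05)&(x>.58)&(x<.66)&(V<120),'bar')
    for a in np.arange(.54,.74,.01):
        m=A&(x>=a)&(x<a+.01)&(z>.045)
        if m.any(): print(round(a,2),m.sum(),'ymid',(np.min(y[m])+np.max(y[m]))/2,np.ptp(y[m]),'z',np.percentile(z[m],[10,50,90]))
    B=(y>.08)&(y<.24)&(x>.47)&(x<.76)&(z<.14)
    box(B&(z>.065)&(x>.6)&(V<90),'rest')
    box(B&(z>.045)&(z<.1)&(x>.5)&(x<.62),'bracket')
    box((y>-.05)&(y<.1)&(x>.55)&(x<.8)&(z>.13)&(z<.2),'spray')
E
python3 m2.py
```

```text
top0 headtop 292 med [ 0.5077 -0.1575  0.0767] mid [ 0.5079 -0.1576  0.0764] rect [ 508.1 -157.8   46.3   47.    84.4]
top0 tail+wheels 462 med [ 0.6821 -0.171   0.0607] mid [ 0.6763 -0.1713  0.0614] rect [ 675.4 -170.8   99.    51.6   85.5]
top0 tail 218 med [ 0.6816 -0.1726  0.0587] mid [ 0.6763 -0.1712  0.0549] rect [ 675.7 -171.3   97.1   51.9   87.2]
top0 bar 68 med [ 0.6243 -0.1661  0.0889] mid [ 0.6211 -0.1682  0.0725] rect [ 622.8 -169.3   62.3   32.1   30.1]
0.54 32 ymid -0.1611111010142927 0.026188679016910688 z [0.0577 0.0702 0.0742]
0.55 24 ymid -0.1591642870403964 0.014062912989936838 z [0.0554 0.0676 0.0718]
0.56 30 ymid -0.1614077115109733 0.015172303977760315 z [0.0511 0.0715 0.0747]
0.57 30 ymid -0.16165336712362421 0.014327979866554763 z [0.0556 0.0723 0.0771]
0.58 23 ymid -0.16292987764432784 0.01626290659168811 z [0.056  0.0753 0.078 ]
0.59 31 ymid -0.1633412066982723 0.016024356024626596 z [0.0572 0.0765 0.081 ]
0.6 27 ymid -0.16373699390793553 0.013474696771989592 z [0.0547 0.0798 0.0828]
0.61 38 ymid -0.169945232774488 0.02723483834286361 z [0.0553 0.0833 0.087
[... 2485 characters left out ...]
71986430403842 0.05763949165853299 z [0.0559 0.0579 0.0713]
0.67 88 ymid -0.16908027632087264 0.10025970651230942 z [0.057  0.0652 0.074 ]
0.68 95 ymid -0.17041699994062154 0.10091530153436179 z [0.0554 0.0647 0.0739]
0.69 135 ymid -0.17093313640707697 0.10040864158199758 z [0.0512 0.0602 0.0736]
0.7 20 ymid -0.1384460302245039 0.030487951125453105 z [0.0485 0.0574 0.069 ]
scene0 rest 268 med [0.6486 0.1487 0.0775] mid [0.6471 0.1477 0.076 ] rect [646.6 147.8  69.3  33.1  88.6]
scene0 bracket 205 med [0.5609 0.1486 0.0512] mid [0.5592 0.1476 0.0516] rect [559.2 147.9 117.7  16.    0.6]
scene0 spray 368 med [0.7069 0.017  0.1583] mid [0.7026 0.0098 0.1472] rect [702.3  10.3  47.9  49.9  24. ]
```

Request:
step_arm:
  steps:
    - {"xyz": [0,0,0],"turn": [0,0,0.964],"gripper": 0.4}
    - {"xyz": [0,0,0],"turn": [0,0,0.964],"gripper": 0.4}
    - {"xyz": [0,0,0],"turn": [0,0,0.964],"gripper": 0.4}
    - {"xyz": [0,0,0],"turn": [0,0,0.964],"gripper": 0.4}
    - {"xyz": [0,0,0],"turn": [0,0,0.964],"gripper": 0.4}
    - {"xyz": [-0.657,-0.714,0],"turn": [0,0,0],"gripper": 0.4}
    - {"xyz": [-0.657,-0.714,0],"turn": [0,0,0],"gripper": 0.4}
    - {"xyz": [-0.657,-0.714,0],"turn": [0,0,0],"gripper": 0.4}
    - {"xyz": [-0.657,-0.714,0],"turn": [0,0,0],"gripper": 0.4}
    - {"xyz": [-0.657,-0.714,0],"turn": [0,0,0],"gripper": 0.4}
    - {"xyz": [-0.657,-0.714,0],"turn": [0,0,0],"gripper": 0.4}
    - {"xyz": [-0.657,-0.714,0],"turn": [0,0,0],"gripper": 0.4}
    - {"xyz": [-0.657,-0.714,0],"turn": [0,0,0],"gripper": 0.4}
    - {"xyz": [-0.657,-0.714,0],"turn": [0,0,0],"gripper": 0.4}
    - {"xyz": [-0.657,-0.714,0],"turn": [0,0,0],"gripper": 0.4}
    - {"xyz": [-0.657,-0.714,0],"turn": [0,0,0],"gripper": 0.4}
    - {"xyz": [-0.657,-0.714,0],"turn": [0,0,0],"gripper": 0.4}
    - {"xyz": [-0.657,-0.714,0],"turn": [0,0,0],"gripper": 0.4}
    - {"xyz": [-0.657,-0.714,0],"turn": [0,0,0],"gripper": 0.4}
    - {"xyz": [-0.657,-0.714,0],"turn": [0,0,0],"gripper": 0.4}

```text
time_s: 1.77
position: [0.6249, -0.1653, 0.2499]
tool_rot: [[-0.082, -0.997, -0.001], [-0.997, 0.082, 0.0], [-0.0, 0.001, -1.0]]
ft_force: [0.3, -0.4, -0.5]
grip_width: 0.0597
```

Request:
step_arm:
  steps:
    - {"xyz": [0,0,0.9],"turn": [0,0,0],"gripper": 0.4}
    - {"xyz": [0,0,0.9],"turn": [0,0,0],"gripper": 0.4}
    - {"xyz": [0,0,0],"turn": [0,0,0],"gripper": 0.4}

```text
time_s: 2.02
position: [0.6214, -0.1651, 0.1708]
tool_rot: [[-0.081, -0.997, -0.012], [-0.997, 0.081, 0.006], [-0.005, 0.013, -1.0]]
ft_force: [-0.7, 0.5, -0.2]
grip_width: 0.0601
```

```bash
python3 - <<'E'
from h import *
np.set_printoptions(precision=4,suppress=True)
s=env.observe(); print(s['time_s'],s['position'],s['tool_rot'],s['ft_force'],s['grip_width'])
snap('wrist','w1'); im,d,E,K=ld('w1'); print(E,K)
cv2.imwrite('pics/w1b.png',cv2.resize(im[:,:,::-1],(800,600)))
E
```

```text
2.0167 [ 0.6214 -0.1651  0.1708] [[-0.0807 -0.9967 -0.0122]
 [-0.9967  0.0806  0.0057]
 [-0.0047  0.0126 -0.9999]] [-0.7115  0.4721 -0.1709] 0.06009723552288583
[[-0.0812 -0.9481 -0.3074  0.6979]
 [-0.9967  0.0756  0.0301 -0.1732]
 [-0.0053  0.3088 -0.9511  0.2947]
 [ 0.      0.      0.      1.    ]] [297.3186 297.3186 255.5605 187.4312]
```

View pics/w1b.png

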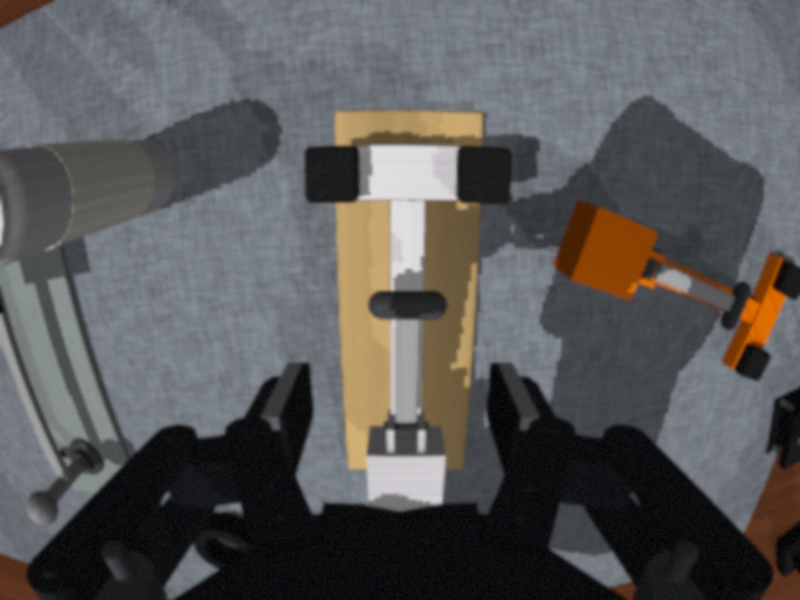

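The wrist view shows the bar at (407,305), centred between the fingers, with the beam aligned. The orange decoy is off to the right at (605,250).

```bash
cat >> h.py <<'E'
def wpts(tag):
    im,d,E,K=ld(tag); v,u=np.mgrid[:d.shape[0],:d.shape[1]]
    a=(u-K[2])/K[0]; b=(v-K[3])/K[1]; r=np.hypot(a,b)+1e-9; k=np.tan(r)/r
    P=np.stack([a*k*d,b*k*d,d],-1)@E[:3,:3].T+E[:3,3]; P[d==0]=np.nan; return im,P
def to_tool(p):
    s=env.observe(); return s['tool_rot'].T@(np.array(p)-s['position'])/.04
E
python3 - <<'E'
from h import *
np.set_printoptions(precision=4,suppress=True)
im,P=wpts('w1'); V=im.max(2); v,u=np.mgrid[:384,:512]
def st(m,l):
    q=P[m]; r=cv2.minAreaRect((q[:,:2]*1000).astype(np.float32)); print(l,len(q),np.median(q,0),(q.min(0)+q.max(0))/2,np.round(np.hstack([*r[:2],r[2]]),1))
st((V<90)&(u>225)&(u<295)&(v>180)&(v<210)&(P[...,2]>.06),'bar')
x=P[...,0]
A=(P[...,1]<-.1)&(P[...,1]>-.24)&(P[...,2]<.1)
st((u>190)&(u<335)&(v>85)&(v<135)&(P[...,2]>.045),'tail')
st((u>230)&(u<290)&(v>290)&(v<318)&(P[...,2]>.07)&(V>120),'headtop')
for a in np.arange(.57,.66,.02):
    m=A&(x>a)&(x<a+.01)&(V>130)&(u>200)&(u<300)&(P[...,2]>.05); print(a,np.median(P[m],0),m.sum())
print(env.observe()['position'],to_tool([.624,-.167,.084]))
E
```

```text
bar 805 [ 0.6261 -0.1709  0.09  ] [ 0.6242 -0.1703  0.0875] [ 624.4 -170.2   35.7   13.3   84.3]
tail 4877 [ 0.6851 -0.1743  0.0709] [ 0.6842 -0.1748  0.0668] [ 682.6 -174.8  100.    33.8   85.3]
headtop 1316 [ 0.5139 -0.1603  0.0783] [ 0.5127 -0.16    0.0777] [ 512.9 -160.2   46.1   34.    84.5]
0.57 [ 0.5749 -0.1639  0.0762] 160
0.59 [ 0.595  -0.1659  0.0805] 184
0.61 [ 0.6135 -0.1678  0.0847] 119
0.63 [ 0.6356 -0.1695  0.0583] 204
0.65 [ 0.655  -0.1725  0.0583] 270
[ 0.6224 -0.1661  0.175 ] [ 0.0257 -0.0599  2.2734]
```

Request:
step_arm:
  steps:
    - {"xyz": [0.03,0,0.6],"turn": [0,0,0],"gripper": 0.4}
    - {"xyz": [0,0,0.6],"turn": [0,0,0],"gripper": 0.4}
    - {"xyz": [0,0,0.6],"turn": [0,0,0],"gripper": 0.4}
    - {"xyz": [0,0,0.35],"turn": [0,0,0],"gripper": 0.4}
    - {"xyz": [0,0,0.2],"turn": [0,0,0],"gripper": 0.4}
    - {"xyz": [0,0,0],"turn": [0,0,0],"gripper": 0.4}
    - {"xyz": [0,0,0],"turn": [0,0,0],"gripper": 0.4}
    - {"xyz": [0,0,0],"turn": [0,0,0],"gripper": 0.4}

```text
time_s: 2.73
position: [0.6244, -0.1686, 0.0864]
tool_rot: [[-0.082, -0.997, 0.003], [-0.997, 0.082, -0.001], [0.001, -0.003, -1.0]]
ft_force: [-0.6, 1.3, -0.5]
grip_width: 0.0598
```

Request:
step_arm:
  steps:
    - {"xyz": [0,0,0],"turn": [0,0,0],"gripper": 0.1}
    - {"xyz": [0,0,0],"turn": [0,0,0],"gripper": 0.05}
    - {"xyz": [0,0,0],"turn": [0,0,0],"gripper": 0.0}
    - {"xyz": [0,0,0],"turn": [0,0,0],"gripper": -0.05}
    - {"xyz": [0,0,0],"turn": [0,0,0],"gripper": -0.1}
    - {"xyz": [0,0,0],"turn": [0,0,0],"gripper": -0.2}
    - {"xyz": [0,0,0],"turn": [0,0,0],"gripper": -0.3}
    - {"xyz": [0,0,0],"turn": [0,0,0],"gripper": -0.3}
  squeeze: 20

```text
time_s: 3.4
position: [0.6237, -0.1683, 0.0846]
tool_rot: [[-0.082, -0.997, 0.0], [-0.997, 0.082, -0.001], [0.001, -0.0, -1.0]]
ft_force: [-0.3, -2.1, 1.5]
grip_width: 0.036
```

Request:
step_arm:
  steps:
    - {"xyz": [0,0.022,-0.085],"turn": [0,0,0],"gripper": -0.3}
    - {"xyz": [0,0.023,-0.085],"turn": [0,0,0],"gripper": -0.3}
    - {"xyz": [0,0.03,-0.085],"turn": [0,0,0],"gripper": -0.3}
    - {"xyz": [0,0.03,-0.085],"turn": [0,0,0],"gripper": -0.3}
    - {"xyz": [0,0.036,-0.08],"turn": [0,0,0],"gripper": -0.3}
    - {"xyz": [0,0.036,-0.08],"turn": [0,0,0],"gripper": -0.3}
    - {"xyz": [0,0,0],"turn": [0,0,0],"gripper": -0.3}

```text
time_s: 3.98
position: [0.6161, -0.1674, 0.105]
tool_rot: [[-0.082, -0.997, -0.0], [-0.997, 0.082, 0.0], [-0.0, 0.0, -1.0]]
ft_force: [-1.7, -0.2, 1.2]
grip_width: 0.0361
```

```bash
cat > chk.py <<'E'
from h import *
import sys
np.set_printoptions(precision=4,suppress=True)
tag=sys.argv[1]
s=env.observe(); print(s['time_s'],s['position'],s['ft_force'],s['wrist_torque'],s['grip_width'])
snap('wrist',tag); im,P=wpts(tag); V=im.max(2); S=cv2.cvtColor(im,cv2.COLOR_RGB2HSV)[...,1]
x,y,z=P[...,0],P[...,1],P[...,2]; al=x*.9966-y*.082-.5194 ; la=x*.082+y*.9966+.115  # rough arm axes
for a in (.14,.15,.17,.18,.19):
    m=(abs(al-a)<.005)&(abs(la)<.02)&(V>130)&(S<60)&(z>.03); print(a,m.sum(),np.median(P[m],0))
cv2.imwrite(f'pics/{tag}b.png',cv2.resize(im[:,:,::-1],(640,480)))
E
python3 chk.py w2
```

```text
3.9833 [ 0.6161 -0.1674  0.105 ] [-1.6897 -0.2361  1.1955] [0.0174 0.1544 0.0204] 0.036056057314483546
0.14 475 [ 0.6478 -0.1711  0.0583]
0.15 495 [ 0.6576 -0.1719  0.0583]
0.17 1104 [ 0.6774 -0.1727  0.0603]
0.18 1182 [ 0.6875 -0.1732  0.0603]
0.19 732 [ 0.6958 -0.1748  0.0602]
```

Request:
step_arm:
  steps:
    - {"xyz": [0,0.044,-0.079],"turn": [0,0,0],"gripper": -0.3}
    - {"xyz": [0,0.044,-0.078],"turn": [0,0,0],"gripper": -0.3}
    - {"xyz": [0,0.049,-0.074],"turn": [0,0,0],"gripper": -0.3}
    - {"xyz": [0,0.049,-0.074],"turn": [0,0,0],"gripper": -0.3}
    - {"xyz": [0,0.056,-0.07],"turn": [0,0,0],"gripper": -0.3}
    - {"xyz": [0,0.056,-0.07],"turn": [0,0,0],"gripper": -0.3}
    - {"xyz": [0,0.06,-0.065],"turn": [0,0,0],"gripper": -0.3}
    - {"xyz": [0,0.06,-0.065],"turn": [0,0,0],"gripper": -0.3}
    - {"xyz": [0,0.066,-0.06],"turn": [0,0,0],"gripper": -0.3}
    - {"xyz": [0,0.066,-0.06],"turn": [0,0,0],"gripper": -0.3}
    - {"xyz": [0,0.071,-0.054],"turn": [0,0,0],"gripper": -0.3}
    - {"xyz": [0,0.071,-0.054],"turn": [0,0,0],"gripper": -0.3}
    - {"xyz": [0,0.04,-0.026],"turn": [0,0,0],"gripper": -0.3}
    - {"xyz": [0,0,0],"turn": [0,0,0],"gripper": -0.3}

```text
time_s: 5.2
position: [0.5872, -0.1651, 0.1381]
tool_rot: [[-0.082, -0.997, 0.0], [-0.997, 0.082, -0.0], [0.0, -0.0, -1.0]]
ft_force: [0.3, 1.0, 2.2]
grip_width: 0.0358
```

```bash
python3 chk.py w3
```

```text
5.2 [ 0.5872 -0.1651  0.1381] [0.3274 0.9626 2.2436] [ 0.1965 -0.0542  0.0783] 0.03582972996575759
0.14 390 [ 0.6477 -0.1712  0.0582]
0.15 377 [ 0.6577 -0.1718  0.0582]
0.17 787 [ 0.6775 -0.1724  0.0603]
0.18 828 [ 0.6876 -0.1732  0.0603]
0.19 458 [ 0.6955 -0.1743  0.0603]
```

Request:
step_arm:
  steps:
    - {"xyz": [0,0.045,-0.027],"turn": [0,0,0],"gripper": -0.3}
    - {"xyz": [0,0,0],"turn": [0,0,0],"gripper": -0.3}
    - {"xyz": [0,0,0],"turn": [0,0,0],"gripper": -0.3}

```text
time_s: 5.5
position: [0.5857, -0.1651, 0.1389]
tool_rot: [[-0.082, -0.997, 0.0], [-0.997, 0.082, -0.0], [0.0, -0.0, -1.0]]
ft_force: [1.3, 0.1, 2.6]
grip_width: 0.0359
```

Request:
step_arm:
  steps:
    - {"xyz": [0,0.045,-0.026],"turn": [0,0,0],"gripper": -0.3}
    - {"xyz": [0,0,0],"turn": [0,0,0],"gripper": -0.3}
    - {"xyz": [0,0,0],"turn": [0,0,0],"gripper": -0.3}

```text
time_s: 5.75
position: [0.5841, -0.1649, 0.1399]
tool_rot: [[-0.082, -0.997, 0.001], [-0.997, 0.082, -0.0], [0.0, -0.001, -1.0]]
ft_force: [3.4, 0.4, 2.4]
grip_width: 0.0359
```

Request:
step_arm:
  steps:
    - {"xyz": [0,0.03,-0.017],"turn": [0,0,0],"gripper": -0.3}
    - {"xyz": [0,0,0],"turn": [0,0,0],"gripper": -0.3}
    - {"xyz": [0,0,0],"turn": [0,0,0],"gripper": -0.3}

```text
time_s: 6.0
position: [0.5827, -0.1648, 0.1405]
tool_rot: [[-0.082, -0.997, 0.0], [-0.997, 0.082, -0.0], [0.0, -0.001, -1.0]]
ft_force: [4.3, 0.2, 3.2]
grip_width: 0.0362
```

```bash
python3 chk.py w4; python3 - <<'E'
from h import *
snap('scene','s4');im,P=pts('s4')
cv2.imwrite('pics/s4b.png',cv2.resize(im[130:215,130:240,::-1],(770,595),interpolation=cv2.INTER_CUBIC))
E
```

```text
6.0 [ 0.5827 -0.1648  0.1405] [4.3009 0.1897 3.2061] [ 0.0381 -0.7312  0.2103] 0.03618461639094025
0.14 364 [ 0.6476 -0.1713  0.0582]
0.15 364 [ 0.6573 -0.1721  0.0583]
0.17 781 [ 0.6775 -0.1725  0.0603]
0.18 788 [ 0.6874 -0.1733  0.0602]
0.19 465 [ 0.6955 -0.1745  0.0602]
```

View pics/s4b.png

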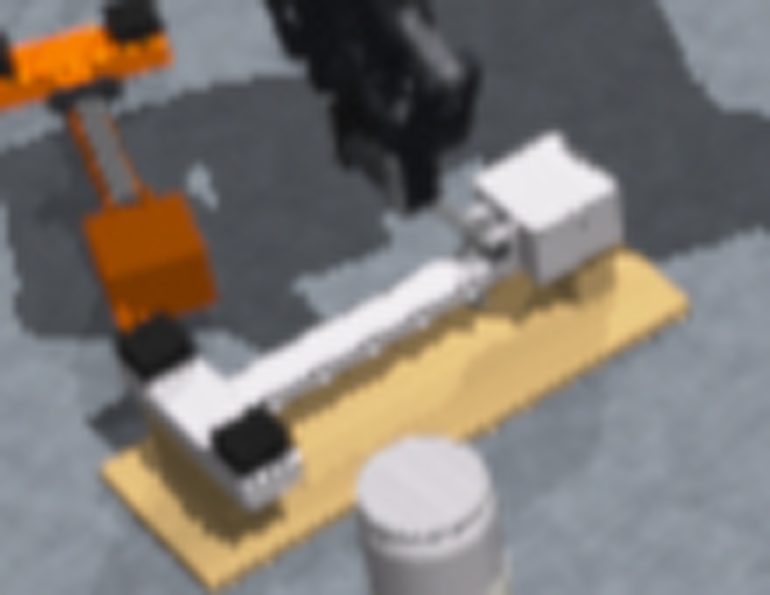

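Request:
step_arm:
  steps:
    - {"xyz": [0,0.04,-0.022],"turn": [0,0,0],"gripper": -0.3}
    - {"xyz": [0,0,0],"turn": [0,0,0],"gripper": -0.3}
    - {"xyz": [0,0,0],"turn": [0,0,0],"gripper": -0.3}

```text
time_s: 6.35
position: [0.5811, -0.1647, 0.1414]
tool_rot: [[-0.082, -0.997, 0.0], [-0.997, 0.082, -0.0], [0.0, -0.0, -1.0]]
ft_force: [3.9, -0.5, 4.6]
grip_width: 0.0358
```

```bash
python3 chk.py w5; python3 - <<'E'
from h import *
np.set_printoptions(precision=4,suppress=True)
for t in('scene0','s4','s5'):
    if t=='s5': snap('scene','s5')
    im,P=pts(t); x,y,z=P[...,0],P[...,1],P[...,2]
    m=(y<-.1)&(y>-.21)&(x>.475)&(x<.535)&(z>.071)&(z<.082)
    print(t,m.sum(),np.median(P[m],0),np.percentile(P[m],[1,99],axis=0))
E
```

```text
6.35 [ 0.5811 -0.1647  0.1414] [ 3.8714 -0.457   4.5972] [ 0.1225 -0.7071 -0.0992] 0.03584148965685501
0.14 385 [ 0.6476 -0.1713  0.0582]
0.15 365 [ 0.6577 -0.1721  0.0582]
0.17 796 [ 0.6773 -0.1726  0.0603]
0.18 780 [ 0.6875 -0.1733  0.0603]
0.19 447 [ 0.6955 -0.1745  0.0603]
scene0 179 [ 0.5073 -0.1547  0.0765] [[ 0.4824 -0.1815  0.0714]
 [ 0.5305 -0.1316  0.0808]]
s4 181 [ 0.5072 -0.1527  0.077 ] [[ 0.4814 -0.1789  0.0716]
 [ 0.5342 -0.1307  0.0809]]
s5 185 [ 0.5068 -0.1534  0.0766] [[ 0.4813 -0.1799  0.0711]
 [ 0.532  -0.1303  0.0809]]
```

Request:
step_arm:
  steps:
    - {"xyz": [0,0,0],"turn": [0,0,0],"gripper": 0.0}
    - {"xyz": [0,0,0],"turn": [0,0,0],"gripper": 0.4}
    - {"xyz": [0,0,0],"turn": [0,0,0],"gripper": 0.4}
    - {"xyz": [0,0,-0.3],"turn": [0,0,0],"gripper": 0.4}
    - {"xyz": [0,0,-0.6],"turn": [0,0,0],"gripper": 0.4}
    - {"xyz": [0,0,-0.9],"turn": [0,0,0],"gripper": 0.4}
    - {"xyz": [0,0,0],"turn": [0,0,0],"gripper": 1}
    - {"xyz": [0,0,0],"turn": [0,0,0],"gripper": 1}
    - {"xyz": [0,0,0],"turn": [0,0,0],"gripper": 1}

```text
time_s: 7.2
position: [0.5804, -0.1644, 0.2123]
tool_rot: [[-0.082, -0.997, -0.002], [-0.997, 0.082, 0.001], [-0.0, 0.002, -1.0]]
ft_force: [-0.8, -0.2, 0.9]
grip_width: 0.0852
```

```bash
python3 chk.py w6; python3 - <<'E'
from h import *
np.set_printoptions(precision=4,suppress=True)
im,P=wpts('w6')
cv2.imwrite('pics/w6b.png',cv2.resize(im[:,:,::-1],(800,600)))
snap('scene','s6')
for t,f in(('w6',wpts),('s6',pts)):
    im,P=f(t); x,y,z=P[...,0],P[...,1],P[...,2]; V=im.max(2)
    m=(y<-.14)&(y>-.19)&(x>.56)&(x<.61)&(z>.115)&(z<.16)
    print(t,m.sum(),np.median(P[m],0),np.percentile(P[m],[1,50,99],axis=0))
    m=(y<-.1)&(y>-.21)&(x>.475)&(x<.54)&(z>.073)&(z<.082)&(V>130)
    r=cv2.minAreaRect((P[m][:,:2]*1000).astype(np.float32)); print('head',np.median(P[m],0),r)
E
```

```text
7.2 [ 0.5804 -0.1644  0.2123] [-0.7604 -0.2092  0.8553] [ 0.0171 -0.0543  0.017 ] 0.08522297318623612
0.14 220 [ 0.6476 -0.171   0.0583]
0.15 212 [ 0.6576 -0.1719  0.0583]
0.17 449 [ 0.6775 -0.1722  0.0603]
0.18 431 [ 0.6876 -0.1732  0.0603]
0.19 253 [ 0.6957 -0.1735  0.0603]
w6 1011 [ 0.5877 -0.1662  0.1445] [[ 0.5686 -0.1839  0.1174]
 [ 0.5877 -0.1662  0.1445]
 [ 0.5932 -0.1484  0.1469]]
head [ 0.5086 -0.1598  0.0782] ((511.60968017578125, -160.04620361328125), (46.34264373779297, 58.00153732299805), 86.62067413330078)
s6 52 [ 0.5864 -0.1569  0.1423] [[ 0.5699 -0.1795  0.117 ]
 [ 0.5864 -0.1569  0.1423]
 [ 0.5929 -0.1447  0.1472]]
head [ 0.5059 -0.1551  0.0766] ((507.1392517089844, -156.2913818359375), (49.90981674194336, 55.19979476928711), 87.59568786621094)
```

View pics/w6b.png

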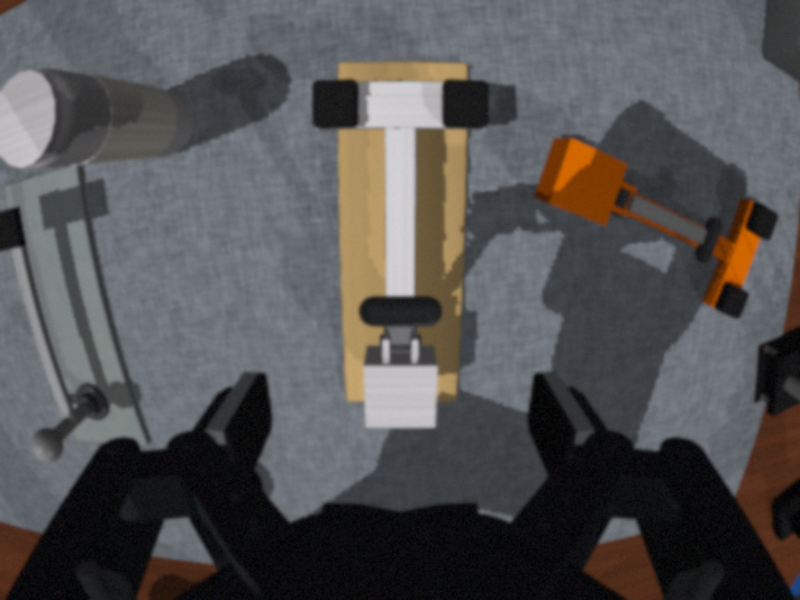

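The bar is now at z≈0.140, which fits the upper stop, and the arm hasn't moved. Next I'll hover over the ball, so the wrist camera measures ball and head with the same bias.

Request:
step_arm:
  steps:
    - {"xyz": [-0.4,0.18,0],"turn": [0,0,0],"gripper": 1}
    - {"xyz": [-0.835,0.378,0],"turn": [0,0,0],"gripper": 1}
    - {"xyz": [-0.835,0.378,0],"turn": [0,0,0],"gripper": 1}
    - {"xyz": [-0.835,0.378,0],"turn": [0,0,0],"gripper": 1}
    - {"xyz": [-0.835,0.378,0],"turn": [0,0,0],"gripper": 1}
    - {"xyz": [-0.835,0.378,0],"turn": [0,0,0],"gripper": 1}
    - {"xyz": [-0.835,0.378,0],"turn": [0,0,0],"gripper": 1}
    - {"xyz": [-0.835,0.378,0],"turn": [0,0,0],"gripper": 1}
    - {"xyz": [-0.835,0.378,0],"turn": [0,0,0],"gripper": 1}
    - {"xyz": [-0.44,0.196,0],"turn": [0,0,0],"gripper": 1}
    - {"xyz": [0,0,0.65],"turn": [0,0,-0.51],"gripper": 1}
    - {"xyz": [0,0,0.65],"turn": [0,0,-0.51],"gripper": 1}
    - {"xyz": [0,0,0],"turn": [0,0,0],"gripper": 1}
    - {"xyz": [0,0,0],"turn": [0,0,0],"gripper": 1}
    - {"xyz": [0,0,0],"turn": [0,0,0],"gripper": 1}
    - {"xyz": [0,0,0],"turn": [0,0,0],"gripper": 1}
    - {"xyz": [0,0,0],"turn": [0,0,0],"gripper": 1}

```text
time_s: 8.72
position: [0.4706, 0.1461, 0.1622]
tool_rot: [[-0.001, -1.0, 0.002], [-1.0, 0.001, 0.0], [-0.0, -0.002, -1.0]]
ft_force: [0.5, 0.0, 0.5]
grip_width: 0.0852
```

```bash
python3 - <<'E'
from h import *
from scipy.optimize import least_squares
np.set_printoptions(precision=4,suppress=True)
s=env.observe(); print(s['time_s'],s['position'],s['tool_rot'],s['ft_force'])
snap('wrist','w7'); im,P=wpts('w7')
cv2.imwrite('pics/w7b.png',cv2.resize(im[:,:,::-1],(640,480)))
x,y,z=P[...,0],P[...,1],P[...,2]; V=im.max(2)
m=(z>.084)&(z<.12)&(np.hypot(x-.469,y-.1463)<.022)
q=P[m]; print(m.sum(),q.max(0),q.min(0)); vv,uu=np.nonzero(m); print(uu.mean(),vv.mean())
f=least_squares(lambda c:np.linalg.norm(q-c,axis=1)-.015,[.469,.1463,.0875],loss='soft_l1',f_scale=.001); print('ball',f.x)
f=least_squares(lambda c:np.linalg.norm(q-c[:3],axis=1)-c[3],[.469,.1463,.0875,.015],loss='soft_l1',f_scale=.001); print('ball',f.x)
m=(z>.065)&(z<.09)&(x>.62)&(x<.68)&(abs(y-.146)<.05)&(V<90)
print('rest',m.sum(),np.median(P[m],0),cv2.minAreaRect((P[m][:,:2]*1000).astype(np.float32)))
E
```

```text
8.7167 [0.4706 0.1461 0.1622] [[-0.0011 -1.      0.0019]
 [-1.      0.0011  0.0001]
 [-0.0001 -0.0019 -1.    ]] [0.5112 0.0056 0.5318]
1367 [0.4832 0.159  0.1047] [0.456  0.1296 0.084 ]
256.67300658376007 208.9078273591807
ball [0.4681 0.1442 0.0885]
ball [0.4682 0.1442 0.0887 0.0149]
rest 0 [nan nan nan] ((0.0, 0.0), (0.0, 0.0), 0.0)
  return _methods._mean(a, axis=axis, dtype=dtype,
  ret = um.true_divide(
```

View pics/w7b.png

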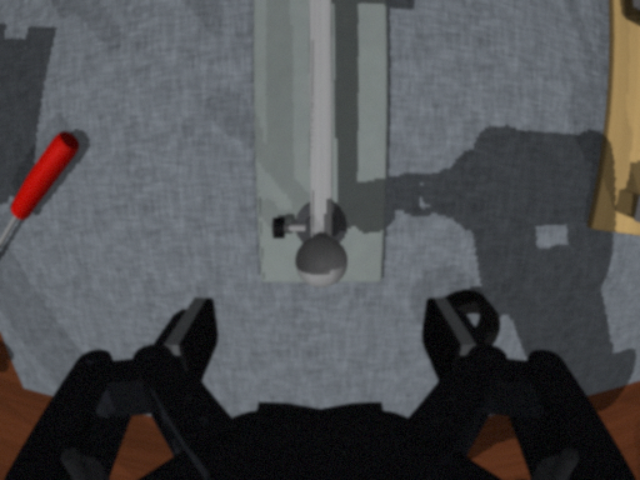

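The picture shows the ball at (321,260), the post knob at (285,227) low to the left, the bracket running straight ahead (yaw ≈ 0), and the tyre well clear at (470,318). Next, the head.

Request:
step_arm:
  steps:
    - {"xyz": [0,0,-0.7],"turn": [0,0,0],"gripper": 1}
    - {"xyz": [0.4,-0.05,-0.3],"turn": [0,0,0],"gripper": 1}
    - {"xyz": [0.85,-0.106,0],"turn": [0,0,0],"gripper": 1}
    - {"xyz": [0.85,-0.106,0],"turn": [0,0,0],"gripper": 1}
    - {"xyz": [0.85,-0.106,0],"turn": [0,0,0],"gripper": 1}
    - {"xyz": [0.85,-0.106,0],"turn": [0,0,0],"gripper": 1}
    - {"xyz": [0.85,-0.106,0],"turn": [0,0,0],"gripper": 1}
    - {"xyz": [0.85,-0.106,0],"turn": [0,0,0],"gripper": 1}
    - {"xyz": [0.85,-0.106,0],"turn": [0,0,0],"gripper": 1}
    - {"xyz": [0.85,-0.106,0],"turn": [0,0,0],"gripper": 1}
    - {"xyz": [0.415,-0.05,0],"turn": [0,0,0],"gripper": 1}
    - {"xyz": [0,0,0.8],"turn": [0,0,0.53],"gripper": 1}
    - {"xyz": [0,0,0.8],"turn": [0,0,0.53],"gripper": 1}
    - {"xyz": [0,0,0],"turn": [0,0,0],"gripper": 1}
    - {"xyz": [0,0,0],"turn": [0,0,0],"gripper": 1}
    - {"xyz": [0,0,0],"turn": [0,0,0],"gripper": 1}
    - {"xyz": [0,0,0],"turn": [0,0,0],"gripper": 1}

```text
time_s: 10.18
position: [0.5087, -0.1585, 0.1392]
tool_rot: [[-0.084, -0.996, 0.003], [-0.996, 0.084, -0.002], [0.002, -0.003, -1.0]]
ft_force: [-0.9, 0.9, -0.3]
grip_width: 0.0856
```

```bash
cat > head.py <<'E'
from h import *
import sys
np.set_printoptions(precision=4,suppress=True)
t=sys.argv[1]; zh=float(sys.argv[2])
s=env.observe(); R=s['tool_rot']; print(s['time_s'],s['position'],R[:,0],s['ft_force'],s['grip_width'])
snap('wrist',t); im,P=wpts(t); V=im.max(2)
cv2.imwrite(f'pics/{t}b.png',cv2.resize(im[:,:,::-1],(640,480)))
L=(P-s['position'])@R  # tool frame
m=(abs(P[...,2]-zh)<.004)&(abs(L[...,0])<.035)&(abs(L[...,1])<.05)&(V>130)
n,lab,st,_=cv2.connectedComponentsWithStats(m.astype(np.uint8)); k=1+st[1:,4].argmax(); m=lab==k
q=L[m]; r=cv2.minAreaRect((q[:,:2]*1000).astype(np.float32)); print('head tool frame',m.sum(),r,'z',np.median(q[:,2]),'world',np.median(P[m],0), np.percentile(q,[.5,99.5],axis=0))
E
python3 head.py w8 .0775
```

```text
10.1833 [ 0.5087 -0.1585  0.1392] [-0.0837 -0.9965  0.0015] [-0.8514  0.9461 -0.3254] 0.08555072776930676
head tool frame 2337 ((1.1481170654296875, 3.692087173461914), (46.846702575683594, 46.453399658203125), 89.30754852294922) z 0.06090272562761346 world [ 0.4965 -0.1599  0.0783] [[-0.0218 -0.0168  0.0594]
 [ 0.0242  0.0263  0.0625]]
```

View pics/w8b.png

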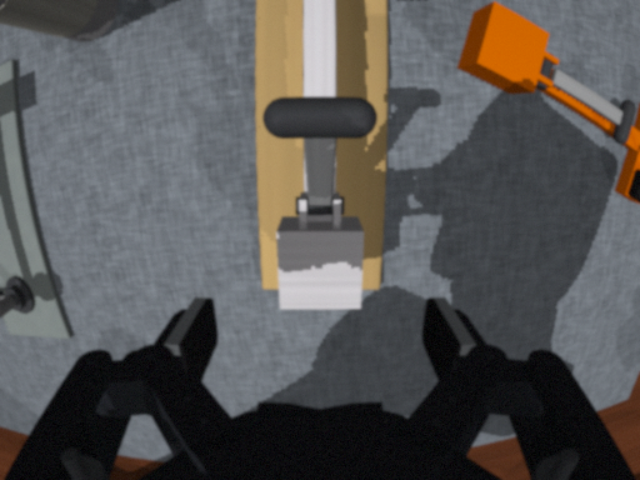

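The head top is square to the jaws at (320,265), and the raised handle bar is at (320,117). I'll go down and grip.

Request:
step_arm:
  steps:
    - {"xyz": [0,0.05,0.4],"turn": [0,0,0],"gripper": 1}
    - {"xyz": [0,0,0.5],"turn": [0,0,0],"gripper": 1}
    - {"xyz": [0,0,0.5],"turn": [0,0,0],"gripper": 1}
    - {"xyz": [0,0,0.3],"turn": [0,0,0],"gripper": 1}
    - {"xyz": [0,0,0.15],"turn": [0,0,0],"gripper": 1}
    - {"xyz": [0,0,0],"turn": [0,0,0],"gripper": 0.6}
    - {"xyz": [0,0,0],"turn": [0,0,0],"gripper": 0.4}
    - {"xyz": [0,0,0],"turn": [0,0,0],"gripper": 0.3}
    - {"xyz": [0,0,0],"turn": [0,0,0],"gripper": 0.2}
    - {"xyz": [0,0,0],"turn": [0,0,0],"gripper": 0.15}
  squeeze: 30

```text
time_s: 11.07
position: [0.5062, -0.1583, 0.0639]
tool_rot: [[-0.085, -0.996, 0.001], [-0.996, 0.085, -0.001], [0.001, -0.001, -1.0]]
ft_force: [1.0, -0.5, -0.6]
grip_width: 0.049
```

Request:
step_arm:
  steps:
    - {"xyz": [0,0,0],"turn": [0,0,0],"gripper": 0.05}
    - {"xyz": [0,0,0],"turn": [0,0,0],"gripper": -0.1}
    - {"xyz": [0,0,0],"turn": [0,0,0],"gripper": -1}
    - {"xyz": [0,0,0],"turn": [0,0,0],"gripper": -1}
    - {"xyz": [0,0,0],"turn": [0,0,0],"gripper": -1}
  squeeze: 90

```text
time_s: 11.48
position: [0.5061, -0.1583, 0.0642]
tool_rot: [[-0.085, -0.996, 0.001], [-0.996, 0.085, -0.001], [0.001, -0.001, -1.0]]
ft_force: [-2.2, 1.1, 8.1]
grip_width: 0.0447
```

Request:
step_arm:
  steps:
    - {"xyz": [0,0,-0.1],"turn": [0,0,0],"gripper": -1}
    - {"xyz": [0,0,-0.2],"turn": [0,0,0],"gripper": -1}
    - {"xyz": [0,0,-0.3],"turn": [0,0,0],"gripper": -1}
    - {"xyz": [0,0,-0.4],"turn": [0,0,0],"gripper": -1}
    - {"xyz": [0,0,-0.5],"turn": [0,0,0],"gripper": -1}
    - {"xyz": [0,0,-0.5],"turn": [0,0,0],"gripper": -1}
    - {"xyz": [0,0,-0.3],"turn": [0,0,0],"gripper": -1}
    - {"xyz": [0,0,-0.2],"turn": [0,0,0],"gripper": -1}
    - {"xyz": [0,0,0],"turn": [0,0,0],"gripper": -1}
    - {"xyz": [0,0,0],"turn": [0,0,0],"gripper": -1}
    - {"xyz": [0,0,0],"turn": [0,0,0],"gripper": -1}

```text
time_s: 12.4
position: [0.5053, -0.1578, 0.162]
tool_rot: [[-0.085, -0.996, -0.002], [-0.996, 0.085, 0.001], [-0.001, 0.002, -1.0]]
ft_force: [0.2, 0.1, -7.6]
grip_width: 0.0447
```

```bash
cat > held.py <<'E'
from h import *
import sys
np.set_printoptions(precision=4,suppress=True)
t=sys.argv[1]
s=env.observe(); R=s['tool_rot']; print(s['time_s'],s['position'],R[:,0],s['ft_force'],s['wrist_torque'],s['grip_width'])
snap('wrist',t); im,P=wpts(t); V=im.max(2); S=cv2.cvtColor(im,cv2.COLOR_RGB2HSV)[...,1]
L=(P-s['position'])@R
al=-L[...,1]
m=(abs(L[...,2]+.0125)<.006)&(abs(L[...,0])<.03)&(abs(al)<.035)&(V>90)&(S<60)
n,lab,st,_=cv2.connectedComponentsWithStats(m.astype(np.uint8)); k=1+st[1:,4].argmax(); m=lab==k; q=L[m]
print('head',m.sum(),cv2.minAreaRect((q[:,:2]*1000).astype(np.float32)),'z',np.median(q[:,2]),np.percentile(q,[.5,99.5],axis=0))
for a in(-.015,-.005,.005,.015):
    k=m&(abs(al-a)<.004); print('htop',a,k.sum(),np.median(L[k],0))
for a in(.13,.14,.15,.16,.18):
    k=(abs(al-a)<.005)&(abs(L[...,0])<.009)&(V>90)&(S<60)&(abs(L[...,2])<.04); print(a,k.sum(),np.median(L[k],0))
E
python3 held.py w9
```

```text
12.4 [ 0.5053 -0.1578  0.162 ] [-0.0849 -0.9964 -0.0011] [ 0.1656  0.1144 -7.6357] [ 0.0946  0.5265 -0.0404] 0.04466436916848313
head 8547 ((1.0535774230957031, 0.613800048828125), (47.78217697143555, 46.50804901123047), 89.76972961425781) z -0.01402709806706305 [[-0.0214 -0.0225 -0.0154]
 [ 0.0237  0.0234 -0.0124]]
htop -0.015 1256 [ 0.0009  0.0149 -0.0142]
htop -0.005 1366 [ 0.001  0.005 -0.014]
htop 0.005 1531 [ 0.001 -0.005 -0.014]
htop 0.015 1783 [ 0.001  -0.0151 -0.0139]
0.13 0 [nan nan nan]
0.14 0 [nan nan nan]
0.15 0 [nan nan nan]
0.16 0 [nan nan nan]
0.18 0 [nan nan nan]
  return _methods._mean(a, axis=axis, dtype=dtype,
  ret = um.true_divide(
```

Held: fz is -7.6 N, and the head in the tool frame sits at about (1.0, 0.6) mm. I'll carry it round with x drawn in, so the tail clears the spray can.

Request:
step_arm:
  steps:
    - {"xyz": [0,0,0],"turn": [0,0,-0.353],"gripper": -1}
    - {"xyz": [0,0,0],"turn": [0,0,-0.353],"gripper": -1}
    - {"xyz": [0,0,0],"turn": [0,0,-0.354],"gripper": -1}
    - {"xyz": [-0.2,0.3,0],"turn": [0,0,0],"gripper": -1}
    - {"xyz": [-0.35,0.55,0],"turn": [0,0,0],"gripper": -1}
    - {"xyz": [-0.35,0.55,0],"turn": [0,0,0],"gripper": -1}
    - {"xyz": [-0.35,0.45,0],"turn": [0,0,0],"gripper": -1}
    - {"xyz": [-0.45,0.275,0],"turn": [0,0,0],"gripper": -1}
    - {"xyz": [-0.65,0,0],"turn": [0,0,0],"gripper": -1}
    - {"xyz": [-0.7,0,0],"turn": [0,0,0],"gripper": -1}
    - {"xyz": [-0.7,0,0],"turn": [0,0,0],"gripper": -1}
    - {"xyz": [-0.7,0,0],"turn": [0,0,0],"gripper": -1}
    - {"xyz": [-0.7,0,0],"turn": [0,0,0],"gripper": -1}
    - {"xyz": [-0.7,0,0],"turn": [0,0,0],"gripper": -1}
    - {"xyz": [-0.7,0,0],"turn": [0,0,0],"gripper": -1}
    - {"xyz": [-0.6,0,0],"turn": [0,0,0],"gripper": -1}
    - {"xyz": [-0.4,0,0],"turn": [0,0,0],"gripper": -1}
    - {"xyz": [-0.2,0,0],"turn": [0,0,0],"gripper": -1}
    - {"xyz": [0,0,0],"turn": [0,0,0],"gripper": -1}
    - {"xyz": [0,0,0],"turn": [0,0,0],"gripper": -1}

```text
time_s: 14.12
position: [0.4208, 0.1516, 0.1628]
tool_rot: [[0.0, -1.0, -0.001], [-1.0, -0.0, -0.0], [0.0, 0.001, -1.0]]
ft_force: [-0.3, -0.7, -7.0]
grip_width: 0.0446
```

Request:
step_arm:
  steps:
    - {"xyz": [0.04,-0.2,0],"turn": [0,0,0],"gripper": -1}
    - {"xyz": [0.04,-0.3,0],"turn": [0,0,0],"gripper": -1}
    - {"xyz": [0.04,-0.3,0],"turn": [0,0,0],"gripper": -1}
    - {"xyz": [0.04,-0.25,0],"turn": [0,0,0],"gripper": -1}
    - {"xyz": [0.0,-0.15,0],"turn": [0,0,0],"gripper": -1}
    - {"xyz": [0,0,0],"turn": [0,0,0],"gripper": -1}
    - {"xyz": [0,0,0],"turn": [0,0,0],"gripper": -1}
    - {"xyz": [0,0,0],"turn": [0,0,0],"gripper": -1}

```text
time_s: 14.78
position: [0.4684, 0.1454, 0.163]
tool_rot: [[-0.0, -1.0, -0.001], [-1.0, 0.0, -0.0], [0.0, 0.001, -1.0]]
ft_force: [0.5, -0.1, -7.4]
grip_width: 0.0449
```

```bash
python3 held.py w10 2>/dev/null; python3 - <<'E'
from h import *
np.set_printoptions(precision=4,suppress=True)
snap('scene','s10');im,P=pts('s10'); cv2.imwrite('pics/s10b.png',cv2.resize(im[150:270,210:340,::-1],(650,600),interpolation=cv2.INTER_CUBIC))
x,y,z=P[...,0],P[...,1],P[...,2]; V=im.max(2)
for a in np.arange(.56,.68,.01):
    m=(abs(x-a)<.005)&(abs(y-.146)<.008)&(z>.11)&(V>120); print(round(a,2),m.sum(),np.percentile(z[m],[10,50,90]) if m.any() else '')
E
```

```text
14.7833 [0.4684 0.1454 0.163 ] [-0.0003 -1.      0.    ] [ 0.4873 -0.0546 -7.3628] [-0.0137  0.5092  0.0169] 0.04491571468824536
head 8607 ((0.8788032531738281, 0.7111968994140625), (47.0356559753418, 47.17979049682617), 0.20022395253181458) z -0.014035682045893795 [[-0.0215 -0.0224 -0.0154]
 [ 0.0236  0.0235 -0.0123]]
htop -0.015 1261 [ 0.0013  0.0148 -0.0142]
htop -0.005 1360 [ 0.0009  0.0049 -0.0141]
htop 0.005 1524 [ 0.0009 -0.0051 -0.014 ]
htop 0.015 1774 [ 0.0009 -0.0151 -0.014 ]
0.13 0 [nan nan nan]
0.14 0 [nan nan nan]
0.15 0 [nan nan nan]
0.16 0 [nan nan nan]
0.18 0 [nan nan nan]
0.56 17 [0.1525 0.1542 0.1566]
0.57 18 [0.1529 0.1549 0.1568]
0.58 14 [0.1538 0.1551 0.1561]
0.59 18 [0.1536 0.1551 0.1574]
0.6 19 [0.1531 0.1544 0.1562]
0.61 20 [0.1531 0.1544 0.1558]
0.62 14 [0.1528 0.1545 0.1564]
0.63 18 [0.1529 0.1548 0.1566]
0.64 18 [0.1559 0.1573 0.1587]
0.65 22 [0.1549 0.1565 0.1577]
0.66 17 [0.1497 0.1559 0.1573]
0.67 0
```

View pics/s10b.png

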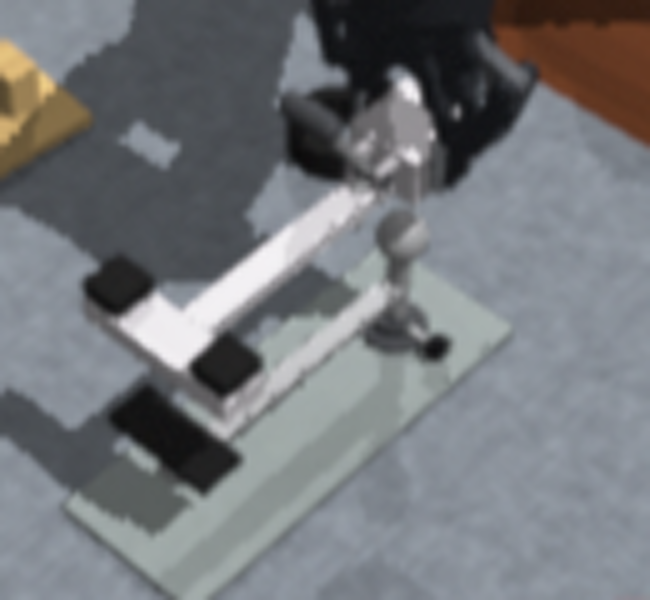

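Well aligned: the socket is over the ball, the beam is level (0.1545 all along), and the tail is over the rest pad. Lowering now.

Request:
step_arm:
  steps:
    - {"xyz": [0,0,0.3],"turn": [0,0,0],"gripper": -1}
    - {"xyz": [0,0,0.35],"turn": [0,0,0],"gripper": -1}
    - {"xyz": [0,0,0.2],"turn": [0,0,0],"gripper": -1}
    - {"xyz": [0,0,0.1],"turn": [0,0,0],"gripper": -1}
    - {"xyz": [0,0,0],"turn": [0,0,0],"gripper": -1}
    - {"xyz": [0,0,0],"turn": [0,0,0],"gripper": -1}

```text
time_s: 15.38
position: [0.4691, 0.1455, 0.1255]
tool_rot: [[-0.0, -1.0, 0.0], [-1.0, 0.0, 0.0], [-0.0, -0.0, -1.0]]
ft_force: [0.4, 0.4, -6.2]
grip_width: 0.0448
```

Request:
step_arm:
  steps:
    - {"xyz": [0,0,0.05],"turn": [0,0,0],"gripper": -1}
    - {"xyz": [0,0,0.05],"turn": [0,0,0],"gripper": -1}
    - {"xyz": [0,0,0],"turn": [0,0,0],"gripper": -1}

```text
time_s: 15.63
position: [0.4689, 0.1455, 0.1211]
tool_rot: [[-0.0, -1.0, -0.0], [-1.0, 0.0, 0.0], [-0.0, 0.0, -1.0]]
ft_force: [-0.9, -0.5, -6.9]
grip_width: 0.0447
```

Request:
step_arm:
  steps:
    - {"xyz": [0,0,0.05],"turn": [0,0,0],"gripper": -1}
    - {"xyz": [0,0,0.05],"turn": [0,0,0],"gripper": -1}
    - {"xyz": [0,0,0],"turn": [0,0,0],"gripper": -1}

```text
time_s: 15.88
position: [0.4688, 0.1454, 0.1168]
tool_rot: [[-0.0, -1.0, -0.001], [-1.0, 0.0, -0.0], [0.0, 0.001, -1.0]]
ft_force: [-0.4, 0.3, -7.0]
grip_width: 0.0448
```

Request:
step_arm:
  steps:
    - {"xyz": [0,0,0.05],"turn": [0,0,0],"gripper": -1}
    - {"xyz": [0,0,0.05],"turn": [0,0,0],"gripper": -1}
    - {"xyz": [0,0,0],"turn": [0,0,0],"gripper": -1}

```text
time_s: 16.13
position: [0.4688, 0.1454, 0.1128]
tool_rot: [[-0.0, -1.0, -0.001], [-1.0, 0.0, -0.0], [0.0, 0.001, -1.0]]
ft_force: [-0.2, -0.3, -7.0]
grip_width: 0.045
```

Request:
step_arm:
  steps:
    - {"xyz": [0,0,0.05],"turn": [0,0,0],"gripper": -1}
    - {"xyz": [0,0,0],"turn": [0,0,0],"gripper": -1}
    - {"xyz": [0,0,0],"turn": [0,0,0],"gripper": -1}

```text
time_s: 16.38
position: [0.4689, 0.1454, 0.1111]
tool_rot: [[-0.0, -1.0, -0.0], [-1.0, 0.0, -0.0], [0.0, 0.0, -1.0]]
ft_force: [0.2, -0.0, -6.9]
grip_width: 0.0448
```

Request:
step_arm:
  steps:
    - {"xyz": [0,0,0.05],"turn": [0,0,0],"gripper": -1}
    - {"xyz": [0,0,0],"turn": [0,0,0],"gripper": -1}
    - {"xyz": [0,0,0],"turn": [0,0,0],"gripper": -1}

```text
time_s: 16.63
position: [0.4691, 0.1454, 0.1091]
tool_rot: [[-0.0, -1.0, 0.0], [-1.0, 0.0, -0.0], [0.0, -0.0, -1.0]]
ft_force: [1.2, -0.1, -7.5]
grip_width: 0.0451
```

Request:
step_arm:
  steps:
    - {"xyz": [0,0,0.05],"turn": [0,0,0],"gripper": -1}
    - {"xyz": [0,0,0],"turn": [0,0,0],"gripper": -1}
    - {"xyz": [0,0,0],"turn": [0,0,0],"gripper": -1}

```text
time_s: 16.88
position: [0.4693, 0.1454, 0.1071]
tool_rot: [[-0.0, -1.0, 0.001], [-1.0, 0.0, -0.0], [0.0, -0.001, -1.0]]
ft_force: [2.2, -0.3, -7.7]
grip_width: 0.0444
```

Request:
step_arm:
  steps:
    - {"xyz": [0,0,0.04],"turn": [0,0,0],"gripper": -1}
    - {"xyz": [0,0,0],"turn": [0,0,0],"gripper": -1}
    - {"xyz": [0,0,0],"turn": [0,0,0],"gripper": -1}

```text
time_s: 17.13
position: [0.4694, 0.1454, 0.1055]
tool_rot: [[-0.0, -1.0, 0.001], [-1.0, 0.0, -0.0], [0.0, -0.001, -1.0]]
ft_force: [4.3, -1.5, -7.7]
grip_width: 0.045
```

Request:
step_arm:
  steps:
    - {"xyz": [0,0,0.04],"turn": [0,0,0],"gripper": -1}
    - {"xyz": [0,0,0],"turn": [0,0,0],"gripper": -1}
    - {"xyz": [0,0,0],"turn": [0,0,0],"gripper": -1}

```text
time_s: 17.38
position: [0.4693, 0.1454, 0.1038]
tool_rot: [[-0.0, -1.0, 0.001], [-1.0, 0.0, 0.0], [-0.0, -0.001, -1.0]]
ft_force: [5.1, -2.2, -6.7]
grip_width: 0.045
```

Fx is +5 N, so I'll shift about 1 mm in +x and continue.

Request:
step_arm:
  steps:
    - {"xyz": [0.008,-0.03,0.0],"turn": [0,0,0],"gripper": -1}
    - {"xyz": [0,0,0],"turn": [0,0,0],"gripper": -1}
    - {"xyz": [0,0,0],"turn": [0,0,0],"gripper": -1}

```text
time_s: 17.63
position: [0.4695, 0.1453, 0.1036]
tool_rot: [[-0.0, -1.0, -0.002], [-1.0, 0.0, 0.0], [-0.0, 0.002, -1.0]]
ft_force: [0.7, 0.3, -4.5]
grip_width: 0.0449
```

Request:
step_arm:
  steps:
    - {"xyz": [0,0,0.03],"turn": [0,0,0],"gripper": -1}
    - {"xyz": [0,0,0],"turn": [0,0,0],"gripper": -1}
    - {"xyz": [0,0,0],"turn": [0,0,0],"gripper": -1}

```text
time_s: 17.88
position: [0.4698, 0.1452, 0.1024]
tool_rot: [[-0.0, -1.0, -0.001], [-1.0, 0.0, 0.0], [-0.0, 0.001, -1.0]]
ft_force: [0.4, 1.2, -8.5]
grip_width: 0.0449
```

Request:
step_arm:
  steps:
    - {"xyz": [0,0,0.03],"turn": [0,0,0],"gripper": -1}
    - {"xyz": [0,0,0],"turn": [0,0,0],"gripper": -1}
    - {"xyz": [0,0,0],"turn": [0,0,0],"gripper": -1}

```text
time_s: 18.13
position: [0.4702, 0.1452, 0.101]
tool_rot: [[-0.0, -1.0, -0.0], [-1.0, 0.0, 0.0], [-0.0, 0.0, -1.0]]
ft_force: [3.8, 1.9, -15.1]
grip_width: 0.0451
```

Request:
step_arm:
  steps:
    - {"xyz": [0,-0.01,0.02],"turn": [0,0,0],"gripper": -1}
    - {"xyz": [0,0,0],"turn": [0,0,0],"gripper": -1}
    - {"xyz": [0,0,0],"turn": [0,0,0],"gripper": -1}

```text
time_s: 18.38
position: [0.4704, 0.1452, 0.1005]
tool_rot: [[-0.0, -1.0, -0.001], [-1.0, 0.0, 0.0], [-0.0, 0.001, -1.0]]
ft_force: [1.5, 1.2, -11.2]
grip_width: 0.045
```

```bash
python3 held.py w11 2>/dev/null | head -6; python3 - <<'E'
from h import *
np.set_printoptions(precision=4,suppress=True)
snap('scene','s11');im,P=pts('s11'); cv2.imwrite('pics/s11b.png',cv2.resize(im[150:270,210:340,::-1],(650,600),interpolation=cv2.INTER_CUBIC))
x,y,z=P[...,0],P[...,1],P[...,2]; V=im.max(2)
for a in np.arange(.56,.68,.02):
    m=(abs(x-a)<.006)&(abs(y-.146)<.008)&(z>.06)&(V>120); print(round(a,2),m.sum(),np.percentile(z[m],[10,50,90]) if m.any() else '')
E
```

```text
18.3833 [0.4704 0.1452 0.1005] [-0.0002 -1.     -0.0001] [  1.5116   1.1537 -11.2419] [0.2504 0.2784 0.0287] 0.045032511276911484
head 8589 ((1.0728282928466797, 0.7167587280273438), (47.64610290527344, 46.50387954711914), 89.98388671875) z -0.014032212229051938 [[-0.0215 -0.0224 -0.0154]
 [ 0.0237  0.0235 -0.0124]]
htop -0.015 1237 [ 0.0009  0.0149 -0.0141]
htop -0.005 1377 [ 0.0009  0.0049 -0.0141]
htop 0.005 1533 [ 0.0009 -0.0051 -0.014 ]
0.56 17 [0.0909 0.0929 0.0946]
0.58 21 [0.0913 0.0928 0.0946]
0.6 19 [0.0904 0.0925 0.0938]
0.62 21 [0.0914 0.0926 0.0936]
0.64 21 [0.0922 0.0947 0.0966]
0.66 20 [0.092  0.0937 0.0954]
```

Request:
step_arm:
  steps:
    - {"xyz": [0,0,0.015],"turn": [0,0,0],"gripper": -1}
    - {"xyz": [0,0,0],"turn": [0,0,0],"gripper": -1}
    - {"xyz": [0,0,0],"turn": [0,0,0],"gripper": -1}

```text
time_s: 18.73
position: [0.4705, 0.1452, 0.1003]
tool_rot: [[-0.0, -1.0, 0.0], [-1.0, 0.0, 0.0], [-0.0, -0.0, -1.0]]
ft_force: [-0.6, 1.0, -5.9]
grip_width: 0.0448
```

Request:
step_arm:
  steps:
    - {"xyz": [0,0,0.015],"turn": [0,0,0],"gripper": -1}
    - {"xyz": [0,0,0],"turn": [0,0,0],"gripper": -1}
    - {"xyz": [0,0,0],"turn": [0,0,0],"gripper": -1}

```text
time_s: 18.98
position: [0.4707, 0.1452, 0.0997]
tool_rot: [[-0.0, -1.0, 0.001], [-1.0, 0.0, 0.0], [-0.0, -0.001, -1.0]]
ft_force: [0.8, 1.9, -5.0]
grip_width: 0.0449
```

Request:
step_arm:
  steps:
    - {"xyz": [0,0,0.015],"turn": [0,0,0],"gripper": -1}
    - {"xyz": [0,0,0],"turn": [0,0,0],"gripper": -1}
    - {"xyz": [0,0,0],"turn": [0,0,0],"gripper": -1}

```text
time_s: 19.23
position: [0.4708, 0.1451, 0.0991]
tool_rot: [[-0.0, -1.0, 0.001], [-1.0, 0.0, 0.0], [-0.0, -0.001, -1.0]]
ft_force: [0.7, 1.9, -3.6]
grip_width: 0.0446
```

Request:
step_arm:
  steps:
    - {"xyz": [0,0,0.015],"turn": [0,0,0],"gripper": -1}
    - {"xyz": [0,0,0],"turn": [0,0,0],"gripper": -1}
    - {"xyz": [0,0,0],"turn": [0,0,0],"gripper": -1}

```text
time_s: 19.48
position: [0.4708, 0.1451, 0.0984]
tool_rot: [[-0.0, -1.0, 0.001], [-1.0, 0.0, 0.0], [-0.0, -0.001, -1.0]]
ft_force: [-0.8, 1.5, -2.4]
grip_width: 0.0448
```

Request:
step_arm:
  steps:
    - {"xyz": [0,0,0.015],"turn": [0,0,0],"gripper": -1}
    - {"xyz": [0,0,0],"turn": [0,0,0],"gripper": -1}
    - {"xyz": [0,0,0],"turn": [0,0,0],"gripper": -1}

```text
time_s: 19.73
position: [0.4708, 0.1452, 0.0983]
tool_rot: [[-0.0, -1.0, 0.001], [-1.0, 0.0, 0.0], [-0.0, -0.001, -1.0]]
ft_force: [-2.5, 1.8, 5.2]
grip_width: 0.0449
```

Request:
step_arm:
  steps:
    - {"xyz": [0,0,0.015],"turn": [0,0,0],"gripper": -1}
    - {"xyz": [0,0,0],"turn": [0,0,0],"gripper": -1}
    - {"xyz": [0,0,0],"turn": [0,0,0],"gripper": -1}

```text
time_s: 19.98
position: [0.4708, 0.1452, 0.0979]
tool_rot: [[-0.0, -1.0, 0.001], [-1.0, 0.0, -0.0], [0.0, -0.001, -1.0]]
ft_force: [-5.3, 1.2, 9.4]
grip_width: 0.0444
```

```bash
python3 held.py w12 2>/dev/null | head -6; cat > beam.py <<'E'
from h import *
import sys
np.set_printoptions(precision=4,suppress=True)
t=sys.argv[1]
snap('scene',t);im,P=pts(t); cv2.imwrite(f'pics/{t}b.png',cv2.resize(im[140:270,200:340,::-1],(640,594),interpolation=cv2.INTER_CUBIC))
x,y,z=P[...,0],P[...,1],P[...,2]; V=im.max(2)
for a in np.arange(.56,.68,.02):
    m=(abs(x-a)<.006)&(abs(y-.146)<.008)&(z>.06)&(V>120); print(round(a,2),m.sum(),np.percentile(z[m],[10,50,90]) if m.any() else '')
E
python3 beam.py s12
```

```text
19.9833 [0.4708 0.1452 0.0979] [-0.0001 -1.      0.    ] [-5.3337  1.2288  9.4157] [ 0.0471  0.4774 -0.0035] 0.04443444870731753
head 8527 ((0.9556331634521484, 0.9129791259765625), (47.15998458862305, 47.542301177978516), 0.5855886340141296) z -0.014103243822041178 [[-0.0215 -0.0223 -0.0155]
 [ 0.0237  0.0236 -0.0125]]
htop -0.015 1243 [ 0.0009  0.015  -0.0141]
htop -0.005 1347 [ 0.0009  0.005  -0.0141]
htop 0.005 1528 [ 0.0014 -0.0051 -0.0141]
0.56 20 [0.089  0.0911 0.0931]
0.58 21 [0.0901 0.0907 0.0924]
0.6 22 [0.0888 0.0914 0.0932]
0.62 25 [0.0892 0.0914 0.0935]
0.64 21 [0.0916 0.0933 0.0949]
0.66 21 [0.0915 0.0929 0.0955]
```

View pics/s12b.png

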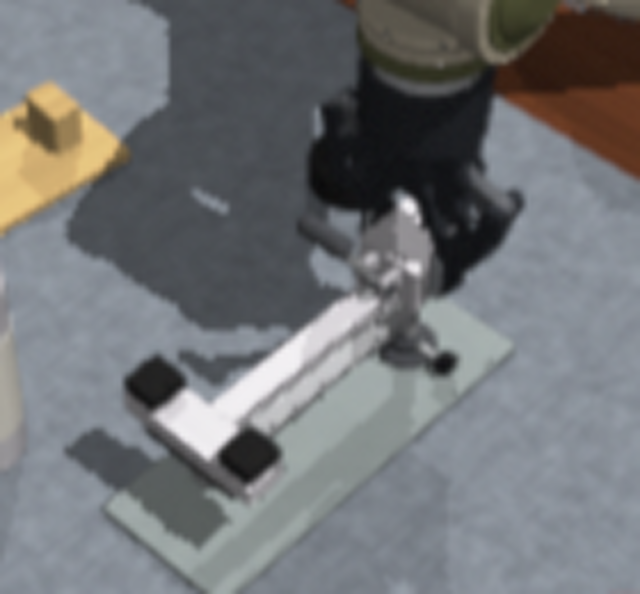

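Request:
step_arm:
  steps:
    - {"xyz": [0,-0.0,0.015],"turn": [0,0,0],"gripper": -1}
    - {"xyz": [0,0,0],"turn": [0,0,0],"gripper": -1}
    - {"xyz": [0,0,0],"turn": [0,0,0],"gripper": -1}

```text
time_s: 20.33
position: [0.4708, 0.1451, 0.0979]
tool_rot: [[-0.0, -1.0, 0.002], [-1.0, 0.0, -0.0], [0.0, -0.002, -1.0]]
ft_force: [-6.0, 0.2, 14.9]
grip_width: 0.0447
```

Request:
step_arm:
  steps:
    - {"xyz": [0,-0.0,0],"turn": [0,0,0],"gripper": -1}
    - {"xyz": [0,0,0],"turn": [0,0,0],"gripper": -1}
    - {"xyz": [0,0,0],"turn": [0,0,0],"gripper": -1}

```text
time_s: 20.58
position: [0.4708, 0.1452, 0.0979]
tool_rot: [[-0.0, -1.0, 0.002], [-1.0, 0.0, -0.0], [0.0, -0.002, -1.0]]
ft_force: [-5.2, 0.2, 15.0]
grip_width: 0.0443
```

It stops hard at 0.0979. The wrist moment shows the load is directly under the head, not at the tail, so the socket is home. I'll relieve the push and release.

Request:
step_arm:
  steps:
    - {"xyz": [0,0,-0.015],"turn": [0,0,0],"gripper": -1}
    - {"xyz": [0,0,-0.015],"turn": [0,0,0],"gripper": -1}
    - {"xyz": [0,0,0],"turn": [0,0,0],"gripper": -1}
    - {"xyz": [0,0,0],"turn": [0,0,0],"gripper": -1}
  squeeze: 60

```text
time_s: 20.92
position: [0.4708, 0.1452, 0.098]
tool_rot: [[-0.0, -1.0, 0.001], [-1.0, 0.0, 0.0], [-0.0, -0.001, -1.0]]
ft_force: [-1.9, 1.8, 6.1]
grip_width: 0.0447
```

Request:
step_arm:
  steps:
    - {"xyz": [0,0,0],"turn": [0,0,0],"gripper": 0.15}
    - {"xyz": [0,0,0],"turn": [0,0,0],"gripper": 0.3}
    - {"xyz": [0,0,0],"turn": [0,0,0],"gripper": 0.6}
    - {"xyz": [0,0,0],"turn": [0,0,0],"gripper": 0.8}
    - {"xyz": [0,0,0],"turn": [0,0,0],"gripper": 0.8}
    - {"xyz": [0,0,-0.3],"turn": [0,0,0],"gripper": 0.8}
    - {"xyz": [0,0,-0.6],"turn": [0,0,0],"gripper": 0.8}
    - {"xyz": [0,0,-0.8],"turn": [0,0,0],"gripper": 0.8}
    - {"xyz": [0,0,-0.8],"turn": [0,0,0],"gripper": 0.6}
    - {"xyz": [0,0,-0.5],"turn": [0,0,0],"gripper": 0.4}
    - {"xyz": [0,0,0],"turn": [0,0,0],"gripper": 0.4}
    - {"xyz": [0,0,0],"turn": [0,0,0],"gripper": 0.4}
    - {"xyz": [0,0,0],"turn": [0,0,0],"gripper": 0.4}

```text
time_s: 22.0
position: [0.4701, 0.1451, 0.2168]
tool_rot: [[-0.0, -1.0, -0.002], [-1.0, 0.0, -0.0], [0.0, 0.002, -1.0]]
ft_force: [-0.3, -0.5, -0.5]
grip_width: 0.0596
```

```bash
python3 beam.py s13; cat > look.py <<'E'
from h import *
import sys
np.set_printoptions(precision=4,suppress=True)
t=sys.argv[1]
s=env.observe(); R=s['tool_rot']; p=s['position']; print(s['time_s'],p,s['ft_force'])
snap('wrist',t); im,P=wpts(t); V=im.max(2); x,y,z=P[...,0],P[...,1],P[...,2]
cv2.imwrite(f'pics/{t}b.png',cv2.resize(im[:,:,::-1],(640,480)))
def st(m,l):
    q=P[m]
    if len(q)<10: print(l,len(q)); return
    r=cv2.minAreaRect((q[:,:2]*1000).astype(np.float32)); print(l,len(q),'med',np.median(q,0),'p99',np.percentile(q,[1,99],axis=0).ravel(),np.round(np.hstack([*r[:2],r[2]]),1))
C=abs(y-.146)<.03
st(C&(x>.44)&(x<.5)&(abs(z-.1125)<.005)&(V>90),'headtop')
st(C&(x>.51)&(x<.62)&(z>.1+.0)&(V<100)&(z<.19),'bar')
for a in(.58,.6,.62,.64,.66): st((abs(x-a)<.006)&(abs(y-.144)<.009)&(z>.07)&(z<.105)&(V>80),f'beam{a}')
E
python3 look.py w13
```

```text
0.56 18 [0.0896 0.0912 0.0942]
0.58 18 [0.0902 0.0913 0.0933]
0.6 18 [0.0893 0.0917 0.0935]
0.62 22 [0.0893 0.0913 0.0929]
0.64 21 [0.0908 0.0931 0.0959]
0.66 23 [0.09   0.0929 0.0953]
22.05 [0.47   0.1451 0.2166] [-1.0205  0.4755 -0.4393]
headtop 3195 med [0.4718 0.1444 0.1126] p99 [0.4472 0.1214 0.1083 0.4974 0.1667 0.1141] [473.2 144.1  53.3  46.2   0.2]
bar 1569 med [0.5501 0.1442 0.179 ] p99 [0.5411 0.1262 0.1627 0.5569 0.1616 0.1814] [538.7 148.   36.1  46.   71.4]
beam0.58 294 med [0.5799 0.1443 0.0925] p99 [0.5742 0.1361 0.0907 0.5856 0.1525 0.0943] [580.  144.3  16.4  11.7  89.9]
beam0.6 290 med [0.6    0.1443 0.0925] p99 [0.5941 0.1353 0.0911 0.6057 0.1525 0.0941] [600.  143.9  11.9  17.3   0.1]
beam0.62 287 med [0.6198 0.1443 0.0926] p99 [0.6142 0.1352 0.0909 0.6258 0.1526 0.0941] [620.  143.9  11.9  17.4   0.1]
beam0.64 0
beam0.66 0
```

Request:
step_arm:
  steps:
    - {"xyz": [0,-0.5,0],"turn": [0,0,0],"gripper": 0.4}
    - {"xyz": [0,-0.7,0],"turn": [0,0,0],"gripper": 0.4}
    - {"xyz": [0,-0.5,0],"turn": [0,0,0],"gripper": 0.4}
    - {"xyz": [0,-0.24,0.2],"turn": [0,0,0],"gripper": 0.4}
    - {"xyz": [0,0,0.5],"turn": [0,0,0],"gripper": 0.4}
    - {"xyz": [0,0,0.3],"turn": [0,0,0],"gripper": 0.4}
    - {"xyz": [0,0,0.09],"turn": [0,0,0],"gripper": 0.4}
    - {"xyz": [0,0,0],"turn": [0,0,0],"gripper": 0.3}
    - {"xyz": [0,0,0],"turn": [0,0,0],"gripper": 0.1}
    - {"xyz": [0,0,0],"turn": [0,0,0],"gripper": 0.0}
    - {"xyz": [0,0,0],"turn": [0,0,0],"gripper": -0.05}
    - {"xyz": [0,0,0],"turn": [0,0,0],"gripper": -0.1}
    - {"xyz": [0,0,0],"turn": [0,0,0],"gripper": -0.2}
    - {"xyz": [0,0,0],"turn": [0,0,0],"gripper": -0.3}
    - {"xyz": [0,0,0],"turn": [0,0,0],"gripper": -0.3}
  squeeze: 25

```text
time_s: 23.35
position: [0.5483, 0.1453, 0.1747]
tool_rot: [[-0.0, -1.0, 0.001], [-1.0, 0.0, 0.0], [-0.0, -0.001, -1.0]]
ft_force: [-0.7, 1.5, 3.1]
grip_width: 0.0357
```

Request:
step_arm:
  steps:
    - {"xyz": [0,-0.076,0.047],"turn": [0,0,0],"gripper": -0.3}
    - {"xyz": [0,-0.074,0.048],"turn": [0,0,0],"gripper": -0.3}
    - {"xyz": [0,-0.071,0.054],"turn": [0,0,0],"gripper": -0.3}
    - {"xyz": [0,-0.071,0.054],"turn": [0,0,0],"gripper": -0.3}
    - {"xyz": [0,-0.066,0.06],"turn": [0,0,0],"gripper": -0.3}
    - {"xyz": [0,-0.066,0.06],"turn": [0,0,0],"gripper": -0.3}
    - {"xyz": [0,-0.06,0.065],"turn": [0,0,0],"gripper": -0.3}
    - {"xyz": [0,-0.06,0.065],"turn": [0,0,0],"gripper": -0.3}
    - {"xyz": [0,0,0],"turn": [0,0,0],"gripper": -0.3}

```text
time_s: 24.1
position: [0.5704, 0.1451, 0.1554]
tool_rot: [[-0.0, -1.0, 0.0], [-1.0, 0.0, 0.0], [-0.0, -0.0, -1.0]]
ft_force: [2.5, 2.1, -1.1]
grip_width: 0.0357
```

Request:
step_arm:
  steps:
    - {"xyz": [0,-0.056,0.07],"turn": [0,0,0],"gripper": -0.3}
    - {"xyz": [0,-0.056,0.07],"turn": [0,0,0],"gripper": -0.3}
    - {"xyz": [0,-0.049,0.074],"turn": [0,0,0],"gripper": -0.3}
    - {"xyz": [0,-0.049,0.074],"turn": [0,0,0],"gripper": -0.3}
    - {"xyz": [0,-0.044,0.079],"turn": [0,0,0],"gripper": -0.3}
    - {"xyz": [0,-0.044,0.079],"turn": [0,0,0],"gripper": -0.3}
    - {"xyz": [0,-0.036,0.08],"turn": [0,0,0],"gripper": -0.3}
    - {"xyz": [0,-0.036,0.08],"turn": [0,0,0],"gripper": -0.3}
    - {"xyz": [0,0,0],"turn": [0,0,0],"gripper": -0.3}

```text
time_s: 24.85
position: [0.5851, 0.1451, 0.1311]
tool_rot: [[-0.0, -1.0, 0.0], [-1.0, 0.0, 0.0], [-0.0, -0.0, -1.0]]
ft_force: [3.3, 2.3, -0.4]
grip_width: 0.0358
```

Request:
step_arm:
  steps:
    - {"xyz": [0,-0.03,0.085],"turn": [0,0,0],"gripper": -0.3}
    - {"xyz": [0,-0.03,0.085],"turn": [0,0,0],"gripper": -0.3}
    - {"xyz": [0,-0.022,0.085],"turn": [0,0,0],"gripper": -0.3}
    - {"xyz": [0,-0.022,0.085],"turn": [0,0,0],"gripper": -0.3}
    - {"xyz": [0,0,0],"turn": [0,0,0],"gripper": -0.3}

```text
time_s: 25.27
position: [0.5891, 0.1451, 0.1174]
tool_rot: [[-0.0, -1.0, -0.0], [-1.0, 0.0, -0.0], [0.0, 0.0, -1.0]]
ft_force: [3.2, 1.5, -0.9]
grip_width: 0.0355
```

Request:
step_arm:
  steps:
    - {"xyz": [0,-0.013,0.067],"turn": [0,0,0],"gripper": -0.3}
    - {"xyz": [0,-0.012,0.067],"turn": [0,0,0],"gripper": -0.3}
    - {"xyz": [0,-0.01,0.067],"turn": [0,0,0],"gripper": -0.3}
    - {"xyz": [0,0,0],"turn": [0,0,0],"gripper": -0.3}
    - {"xyz": [0,0,0],"turn": [0,0,0],"gripper": -0.3}

```text
time_s: 25.68
position: [0.5903, 0.145, 0.1097]
tool_rot: [[-0.0, -1.0, -0.0], [-1.0, 0.0, -0.0], [0.0, 0.0, -1.0]]
ft_force: [3.8, 1.0, -1.2]
grip_width: 0.0357
```

Request:
step_arm:
  steps:
    - {"xyz": [0,0,0.04],"turn": [0,0,0],"gripper": -0.3}
    - {"xyz": [0,0,0],"turn": [0,0,0],"gripper": -0.3}
    - {"xyz": [0,0,0],"turn": [0,0,0],"gripper": -0.3}

```text
time_s: 25.93
position: [0.5904, 0.145, 0.1085]
tool_rot: [[-0.0, -1.0, 0.0], [-1.0, 0.0, -0.0], [0.0, -0.0, -1.0]]
ft_force: [3.6, 0.5, -0.5]
grip_width: 0.0363
```

Request:
step_arm:
  steps:
    - {"xyz": [0,0,0.03],"turn": [0,0,0],"gripper": -0.3}
    - {"xyz": [0,0,0],"turn": [0,0,0],"gripper": -0.3}
    - {"xyz": [0,0,0],"turn": [0,0,0],"gripper": -0.3}

```text
time_s: 26.18
position: [0.5905, 0.145, 0.1075]
tool_rot: [[-0.0, -1.0, 0.001], [-1.0, 0.0, -0.0], [0.0, -0.001, -1.0]]
ft_force: [3.3, 1.7, 1.2]
grip_width: 0.0355
```

Request:
step_arm:
  steps:
    - {"xyz": [0,0,0.03],"turn": [0,0,0],"gripper": -0.3}
    - {"xyz": [0,0,0],"turn": [0,0,0],"gripper": -0.3}
    - {"xyz": [0,0,0],"turn": [0,0,0],"gripper": -0.3}

```text
time_s: 26.43
position: [0.5906, 0.1451, 0.1068]
tool_rot: [[-0.0, -1.0, 0.001], [-1.0, 0.0, -0.0], [0.0, -0.001, -1.0]]
ft_force: [2.8, 1.0, 5.2]
grip_width: 0.0357
```

Resistance is starting at z 0.1068, close to the expected stop at 0.107. I'll press a bit further to confirm it.

Request:
step_arm:
  steps:
    - {"xyz": [0,0,0.03],"turn": [0,0,0],"gripper": -0.3}
    - {"xyz": [0,0,0],"turn": [0,0,0],"gripper": -0.3}
    - {"xyz": [0,0,0],"turn": [0,0,0],"gripper": -0.3}

```text
time_s: 26.68
position: [0.5907, 0.1451, 0.1065]
tool_rot: [[-0.0, -1.0, 0.002], [-1.0, 0.0, -0.0], [0.0, -0.002, -1.0]]
ft_force: [0.1, 0.4, 13.0]
grip_width: 0.0357
```

Request:
step_arm:
  steps:
    - {"xyz": [0,0,0.02],"turn": [0,0,0],"gripper": -0.3}
    - {"xyz": [0,0,0],"turn": [0,0,0],"gripper": -0.3}
    - {"xyz": [0,0,0],"turn": [0,0,0],"gripper": -0.3}

```text
time_s: 26.93
position: [0.5907, 0.1451, 0.1063]
tool_rot: [[-0.0, -1.0, 0.003], [-1.0, 0.0, -0.0], [0.0, -0.003, -1.0]]
ft_force: [-1.9, 0.1, 15.1]
grip_width: 0.0359
```

```bash
python3 look.py w14; python3 - <<'E'
from h import *
np.set_printoptions(precision=4,suppress=True)
im,P=wpts('w14');x,y,z=P[...,0],P[...,1],P[...,2];V=im.max(2)
for a in np.arange(.5,.66,.01):
    m=(abs(x-a)<.005)&(abs(y-.144)<.006)&(z>.07)&(z<.14); print(round(a,2),m.sum(),np.percentile(z[m],[10,50,90]) if m.sum() else '')
E
```

```text
26.9333 [0.5907 0.1451 0.1063] [-1.9177  0.0516 15.1288]
headtop 0
bar 19494 med [0.6016 0.1451 0.1697] p99 [0.582  0.1168 0.104  0.6103 0.1744 0.1894] [594.5 146.   33.4  60.    0.5]
beam0.58 0
beam0.6 729 med [0.6003 0.1442 0.0924] p99 [0.5942 0.1354 0.0911 0.6059 0.1529 0.0938] [600.  144.   18.   12.   89.9]
beam0.62 827 med [0.6201 0.1442 0.0924] p99 [0.6141 0.1353 0.0911 0.6258 0.1526 0.0938] [620.  143.9  12.   17.5   0.1]
beam0.64 921 med [0.6403 0.1441 0.0943] p99 [0.6341 0.1352 0.0917 0.6459 0.1527 0.0959] [640.  144.   12.   18.    0.2]
beam0.66 874 med [0.6591 0.1441 0.0944] p99 [0.654  0.1354 0.0916 0.6641 0.1528 0.096 ] [659.1 144.   17.9  10.1  89.9]
0.5 0 
0.51 0 
0.52 0 
0.53 0 
0.54 1 [0.1054 0.1054 0.1054]
0.55 218 [0.1063 0.1071 0.1078]
0.56 278 [0.1071 0.1079 0.1086]
0.57 318 [0.1082 0.1089 0.1095]
0.58 286 [0.1089 0.1097 0.1105]
0.59 694 [0.0921 0.1138 0.1152]
0.6 671 [0.0919 0.093  0.1117]
0.61 440 [0.0917 0.0925 0.0932]
0.62 461 [0.0916 0.0924 0.0932]
0.63 496 [0.0916 0.0925 0.0933]
0.64 516 [0.0933 0.0944 0.0952]
0.65 564 [0.0937 0.0945 0.0954]
0.66 518 [0.0934 0.0944 0.0953]
```

The bar centre is 16 mm above the beam top, the same as the "handle down" figure, and the stop feels hard at about 15 N. I'll unload, let go and check.

Request:
step_arm:
  steps:
    - {"xyz": [0,0,-0.03],"turn": [0,0,0],"gripper": -0.3}
    - {"xyz": [0,0,0],"turn": [0,0,0],"gripper": -0.1}
    - {"xyz": [0,0,0],"turn": [0,0,0],"gripper": 0.2}
    - {"xyz": [0,0,0],"turn": [0,0,0],"gripper": 0.4}
    - {"xyz": [0,0,0],"turn": [0,0,0],"gripper": 0.4}
    - {"xyz": [0,0,0],"turn": [0,0,0],"gripper": 0.4}
    - {"xyz": [0,0,-0.3],"turn": [0,0,0],"gripper": 0.4}
    - {"xyz": [0,0,-0.7],"turn": [0,0,0],"gripper": 0.4}
    - {"xyz": [0,0,-0.9],"turn": [0,0,0],"gripper": 0.4}
    - {"xyz": [0,0,-0.7],"turn": [0,0,0],"gripper": 0.4}
    - {"xyz": [0,0,0],"turn": [0,0,0],"gripper": 0.4}
    - {"xyz": [0,0,0],"turn": [0,0,0],"gripper": 0.4}
    - {"xyz": [0,0,0],"turn": [0,0,0],"gripper": 0.4}

```text
time_s: 28.07
position: [0.5898, 0.145, 0.2083]
tool_rot: [[-0.0, -1.0, -0.002], [-1.0, 0.0, -0.0], [0.0, 0.002, -1.0]]
ft_force: [1.0, 0.1, -0.1]
grip_width: 0.0603
```

```bash
python3 look.py w15; python3 beam.py s15; python3 - <<'E'
from h import *
np.set_printoptions(precision=4,suppress=True)
im,P=wpts('w15');x,y,z=P[...,0],P[...,1],P[...,2]
for a in np.arange(.45,.66,.01):
    m=(abs(x-a)<.005)&(abs(y-.144)<.006)&(z>.07)&(z<.14); print(round(a,2),m.sum(),np.percentile(z[m],[10,50,90,98]) if m.sum() else '')
E
```

```text
28.0667 [0.5898 0.145  0.2083] [ 0.9623  0.1136 -0.096 ]
headtop 1546 med [0.4762 0.1436 0.1122] p99 [0.4527 0.1214 0.1083 0.4979 0.1668 0.1134] [475.4 144.   48.9  46.7   0.3]
bar 771 med [0.592  0.1436 0.1139] p99 [0.584  0.1263 0.1068 0.5969 0.1617 0.1163] [555.6 138.3  87.3  37.2   9.3]
beam0.58 13 med [0.575  0.1376 0.0927] p99 [0.5743 0.1358 0.0913 0.5761 0.1522 0.0932] [575.2 144.   16.5   1.8  90. ]
beam0.6 298 med [0.6    0.1444 0.0925] p99 [0.5941 0.1351 0.0909 0.6058 0.1529 0.0938] [599.9 143.9  17.9  11.8  89.3]
beam0.62 309 med [0.6199 0.1444 0.0924] p99 [0.6144 0.1353 0.091  0.6256 0.1527 0.0939] [619.9 144.   17.4  11.6  89.6]
beam0.64 306 med [0.6402 0.144  0.0945] p99 [0.6345 0.1355 0.0916 0.6455 0.1524 0.0962] [640.  144.   11.1  17.    0.2]
beam0.66 263 med [0.6591 0.1436 0.0945] p99 [0.6543 0.1356 0.0929 0.6631 0.1523 0.0961] [658.7 143.9  16.8   8.9  89.9]
0.56 32 [0.0898 0.1049 0.1096]
0.58 31 [0.1083 0.4877 0.4895]
0.6 56 [0.0902 0.486  0.4886]
0.62 94 [0.0908 0.4728 0.4796]
0.64 20 [0.0919 0.0935 0.0944]
0.66 22 [0.0916 0.0941 0.0958]
0.45 34 [0.1114 0.1122 0.1127 0.1134]
0.46 88 [0.1114 0.1122 0.1128 0.1134]
0.47 87 [0.1115 0.1122 0.1128 0.1132]
0.48 98 [0.1115 0.1122 0.113  0.1134]
0.49 227 [0.0968 0.1093 0.1127 0.1131]
0.5 41 [0.1041 0.1052 0.1058 0.1061]
0.51 123 [0.1009 0.1037 0.1049 0.1058]
0.52 121 [0.1036 0.1044 0.1052 0.1059]
0.53 123 [0.1047 0.1054 0.1063 0.1067]
0.54 135 [0.1056 0.1064 0.1071 0.1076]
0.55 138 [0.1064 0.1073 0.1082 0.1087]
0.56 142 [0.1075 0.1084 0.1091 0.1095]
0.57 152 [0.1084 0.1091 0.1099 0.1104]
0.58 142 [0.1092 0.1101 0.112  0.113 ]
0.59 232 [0.0927 0.1146 0.1158 0.1164]
0.6 234 [0.0917 0.093  0.1122 0.1133]
0.61 166 [0.0916 0.0923 0.0932 0.0937]
0.62 167 [0.0917 0.0924 0.0932 0.0937]
0.63 167 [0.0914 0.0925 0.0933 0.0939]
0.64 176 [0.0937 0.0946 0.0954 0.0961]
0.65 186 [0.0935 0.0945 0.0955 0.096 ]
```

View pics/s15b.png

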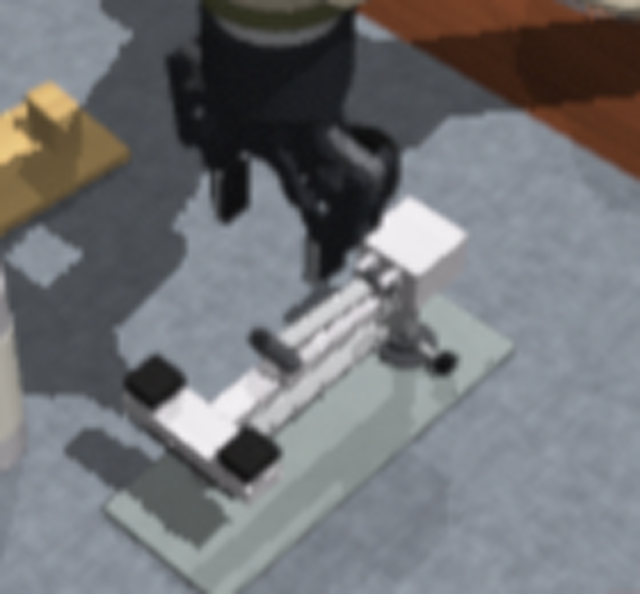

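The picture shows the arm seated on the ball at about (410,260), level, with the handle bar down at (275,350) and the tail on the rest. The handle strip's slope (0.095) matches θ≈0, where it would be 8/86 = 0.093. I'll check the bystanders and hand in.

```bash
python3 - <<'E'
from h import *
snap('top','t16')
for t in('top0','t16'):
    im,P=pts(t); x,y,z=P[...,0],P[...,1],P[...,2]; h=cv2.cvtColor(im,cv2.COLOR_RGB2HSV)
    for l,m in(('spray',(abs(x-.70)<.05)&(abs(y-.008)<.05)&(z>.14)&(z<.17)),('tyre',(abs(x-.41)<.06)&(abs(y-.06)<.06)&(z>.015)&(z<.035)&(h[...,2]<70)),('driver',(h[...,1]>180)&((h[...,0]<6)|(h[...,0]>174))&(y>.2)&(y<.4)&(x>.4)&(z<.05))):
        print(t,l,m.sum(),np.round(np.median(P[m],0),4) if m.any() else '')
print(env.observe()['time_s'],order.close_job())
E
```

```text
top0 spray 327 [0.7012 0.0075 0.1598]
top0 tyre 163 [0.3802 0.0297 0.0258]
top0 driver 3 [0.5428 0.3626 0.0247]
t16 spray 326 [0.7012 0.0075 0.1598]
t16 tyre 161 [0.3827 0.0297 0.0254]
t16 driver 2 [0.5423 0.3682 0.0255]
the job is handed in; nothing more can be done
28.2167 None
```

The holder arm is seated on the steel ball with its tail on the rubber rest and the handle locked down. I handed the job in at 28.2 s, with the gripper clear and touching nothing.

**What I did:** I raised the handle to its upper stop and gripped the head. I carried the arm around the spray can and lowered it onto the ball, shifting about 1 mm in x when a side force appeared. It bottomed hard at about 22 N above the arm's weight, directly under the head. I then pinched the bar, brought it down its arc, pressed to a hard stop at about 15 N, and let go.

**Last checks:**
- **Arm:** It is level and did not move when released. The beam top is at about 0.0915 m, which fits a seated ball.
- **Handle:** The bar is 16 to 16.5 mm above the beam, against the 16 mm given. The handle's slope is 0.095, against 0.093 expected when fully down.
- **Spray can and tyre:** The spray can has not moved. The tyre reads 2.5 mm different in x; I did not touch it and put this down to image noise.
- **Screwdriver:** My colour mask caught only 2 or 3 pixels, so that check proves nothing, but the robot never came near it.

**One disagreement:** I did not see the described 5 to 15 N push from the plungers between readings. I saw a slight downward pull about 3 mm before home. I judged the arm home from the hard stop, the matching heights, and the handle going fully down.

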